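# Reverse the ratchet and tighten the brass bolt

## Robot

A 6-joint arm with a two-finger parallel gripper is mounted at the origin on the work surface. World frame = base frame: x ahead of the robot, y to its left, z up, the work surface at z = 0. Lengths are in m, angles in rad, forces in N, time in s.
With the tool pointing down it reaches from about 0.25 to 0.725 m from the base axis. Payload 9.7 kg.
Tool frame: the origin (TCP) lies midway between the tips of the shut fingers; the grasp point (between the pads) lies 19 mm behind it (robot.grasp_offset is the distance from the TCP to the grasp point, in m); z points along the fingers, y is the direction in which the jaws open and shut (so a half turn about z gives the same grasp; the last joint's range is limited). The gripper opens to 85 mm and grips with 20 to 120 N. Pads are 22 mm wide; open, the fingers measure 114 mm over their backs; the gripper's body (76 mm by 85 mm) begins 54 mm behind the grasp point. The pads swing forward as they close: fully open they stand 13 mm farther back than shut.
Start: joints at [-1.183, 0.087, 0.176, 1.66, 0, 1.571], TCP at [0.208, -0.509, 0.231] pointing down, gripper open.
Joint ranges: [-3.13, 3.13], [-0.85, 1.81], [-1.15, 1.24], [-2.2, 2.28], [-1.44, 1.52], [-3.14, 3.14]. Speed limits (rad/s): [2.22, 2.22, 2.57, 3.14, 3.14, 3.14].

## Interface

Orientations are given as a 3x3 rotation matrix whose columns are the frame's x, y, z axes.
In Python, from rig import sensors, imaging, workorder, robot gives the robot as it stands.
- The arm moves only by the tool move_arm, never from a script. Its argument "deltas" is a list of rows, each a list of 2 entries, a list of its own where there are three numbers: the shift along the tool's x, y, z in m, then the turn about the tool's z in rad. A call has exactly 10 rows; each row is the pose to reach, as a shift and turn from the pose commanded when the call began, along the tool's axes at that moment; what a row does not reach only later rows make up. A row lasts 1/12 s, in which the tool goes at most 41.7 mm and 7.16 degrees, less where a joint would pass 70% of its speed; a pose out of reach is approached as far as the arm can. A call with a gripper value outside its range is refused whole. "gripper" is the finger opening in m, from 0 to 0.0854, set as the call begins (left out, the last holds). The fingers move at their own pace and stop on an object; the grip force is fixed at half the most. Time passes only in rows, so rows that repeat a pose let the fingers close, or fill a call up. It gives the time, the measured TCP pose, the force and the opening at its end, in the units of the state.
- sensors.state(): the state, without advancing time (a new reading comes with each control period).
- imaging.grab_frame(name): name is "scene" or "top" or "wrist"; returns the picture (420x560x3 uint8, blue, green, red); there is no depth.
- imaging.get_calibration(name): a dict with "fx", "fy", "cx", "cy" (pixels), "view" (4x4, takes a point from world to camera coordinates). Camera axes: x right, y down, z forward; pixel columns grow to the right and rows downward; lengths in m; the calibration is good to about 2 mm. A picture is of the moment at which its call begins: read the wrist's pose just before it. get_calibration takes no time and is no camera call; for the wrist camera it gives the pose at the moment of the call.
- workorder.close_job(): hands the job in, once; it reports no verdict.
The state is a dict: "t": time; "joint_pos": joint angles; "qvel": joint speeds; "effort": joint torques, N m; "tool_pos": TCP position; "tool_rot": TCP orientation; "ft_force": force on the tool from outside, world axes, zero at the start; "torque": the same for the moment, N m; "finger_gap": finger opening in m.
Only numpy, scipy, OpenCV 4.12 (cv2) and the standard library are available. Lean on these libraries where they do the work, as an engineer would, in place of code of your own. Each camera call takes 0.05 s, during which the arm holds its last target.

## Task

The red-handled ratchet wrench, seated on the brass bolt, is set to loosen. Flip its yellow direction lever fully over clockwise (to tighten), swing the handle back anticlockwise to its stop post, where it must click round freely without unscrewing the bolt, and then swing it clockwise all the way to the other stop post so that it drives the bolt tighter. Leave the lever on tighten, let go, and leave the blue-handled ratchet alone.

Things in the scene. Friction and masses are not known exactly. Their poses are not given: they have to be found in the camera images.
- red_pivot (a point): Top centre of the round steel head (60 mm wide) of the RED-handled ratchet wrench, 88 mm above the table, on the fixed upright axis of handle, lever and bolt. It sits on a brass bolt flange (78 mm wide) in a block on a 150 mm square plate and does not lift off. Two yellow stop posts (10 mm thick, tops 92 mm up, 62 mm from the axis) flank the handle's neck.
- red_lever_tip (a point): Centre of the yellow thumb fin of the red wrench's direction lever, 102 mm up, 37 mm from the axis, on the side away from the handle. The fin is 22 mm long (26 to 48 mm from the axis), 10 mm thick and 22 mm high (91 to 113 mm up), 3 mm above the head's top. About 1 N sideways moves it; it stays where left.
- red_grip (a point): Centre of the red plastic handle grip, 73 mm above the table, 117.5 mm from the axis; the grip is 85 mm long (75 to 160 mm from the axis), 26 mm wide and 22 mm high (62 to 84 mm above the table). Free-wheeling takes about 2 N at the grip, driving the bolt about 4 N.
- red_lever (a joint): Direction lever of the red wrench relative to the wrench, rad: 0 = fully anticlockwise seen from above (loosen, where it starts), 0.9 = fully clockwise (tighten); half-way it locks both ways.
- red_handle (a joint): Swing of the red handle, rad, growing clockwise seen from above: -0.6 at the anticlockwise stop post, +0.6 at the clockwise one. It turns level about the axis.
- red_bolt (a joint): Turn of the brass bolt, rad, 0 at the start, growing clockwise (tightening); a white paint mark on its flange shows it. The ratchet has 18 teeth, so up to 0.35 rad of handle swing is lost before it takes up; it gives back about 0.05 rad when let go.
- blue_lever_tip (a point): Lever fin of a second wrench of the same make and size with a BLUE handle on a steel bolt: a bystander, not to be moved.

How it is judged:
By the outcome, as a careful person would: the job done as asked, in the order asked, and still so for the second after the job is handed in, with the robot touching nothing.
It also fails if it takes over 67 s, if anything falls off the work surface, if the arm or the gripper's body presses on something with over 40 N, if the wrist force passes 120 N, or if a joint passes its speed limit or range.

## Working session

There is one attempt and no reset: what is moved stays moved. The work goes in short steps, Python scripts to look and compute and a tool call to move; the robot and the scene stay as the last step left them, time stands still between calls to the robot, and variables do not carry over. Pictures are saved under pics/ and viewed, and the job is handed in when it is done.

Besides the shell and the picture viewer there is one more tool, called after "Request:" by a JSON object that holds its "api" and its "payload", one argument or row to a line. move_arm: Moves the arm, as the interface text tells. Its arguments: {"type":"object","properties":{"deltas":{"type":"array"},"gripper":{"type":"number"}},"required":["deltas"]}

```bash
mkdir -p pics; ls
python3 - <<'E'
from rig import sensors, imaging, workorder, robot
import cv2
s=sensors.state()
print(s)
for n in ("scene","top"):
    im=imaging.grab_frame(n); cv2.imwrite(f"pics/{n}0.png",im)
    print(n,imaging.get_calibration(n))
print(robot.grasp_offset)
E
```

```text
pics
{'t': 0.0, 'joint_pos': array([-1.18302795e+00,  8.74548446e-02,  1.75118480e-01,  1.65981583e+00,
        2.57984114e-05,  1.57077955e+00]), 'qvel': array([-0.00070373,  0.00123048,  0.00052129, -0.00090971,  0.00181648,
        0.0009373 ]), 'effort': array([ 1.94723005e-03, -5.20385635e+01,  4.64802969e+01,  1.62334606e-02,
        1.57253289e-04,  2.33425021e-05]), 'tool_pos': array([ 0.20788322, -0.50893863,  0.23057792]), 'tool_rot': array([[ 9.25748863e-01,  3.78138605e-01, -4.88802527e-04],
       [ 3.78138920e-01, -9.25747999e-01,  1.26495707e-03],
       [ 2.58211399e-05, -1.35586782e-03, -9.99999080e-01]]), 'ft_force': array([ 0.029764  , -0.19905528,  0.68834691]), 'torque': array([-0.00912264,  0.04717399,  0.00935582]), 'finger_gap': 0.0854790602875585}
scene {'fx': 399.5481316235875, 'fy': 399.5481316235875, 'cx': 281.8019747813628, 'cy': 212.47600231815343, 'view': array([[-0.83709025,  0.54687505, -0.01440835,  0.44934943],
       [ 0.39144846,  0.58036778, -0.71410177, -0.14146939],
       [-0.3821623 , -0.60340776, -0.6998936 ,  0.99907187],
       [ 0.        ,  0.        ,  0.        ,  1.        ]])}
top {'fx': 467.4072494048328, 'fy': 467.4072494048328, 'cx': 283.9336172420321, 'cy': 210.2719334433222, 'view': array([[ 0.02498925, -0.99952652, -0.01795222, -0.0092647 ],
       [-0.98070121, -0.02102742, -0.19437846,  0.53008519],
       [ 0.19390894,  0.02246314, -0.98076232,  0.92945505],
       [ 0.        ,  0.        ,  0.        ,  1.        ]])}
0.0187
```

View pics/scene0.png

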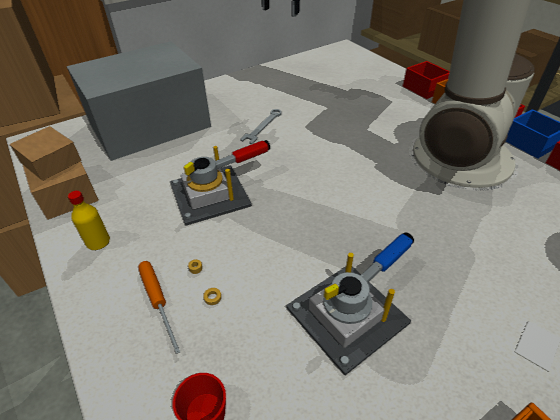

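View pics/top0.png

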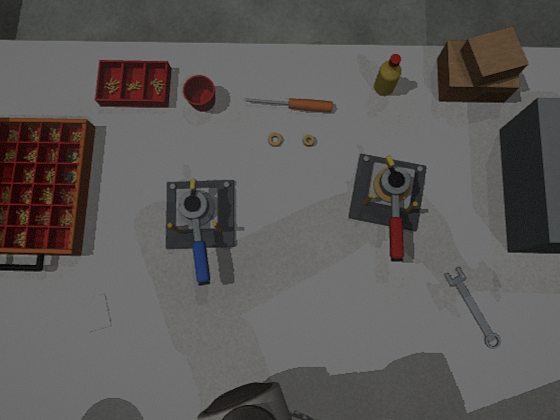

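The red wrench's head is at about (396,181) in the top view, its lever at (389,161) and its grip at (396,240). The blue wrench is at (193,205). Next I'll zoom in.

```bash
cat > h.py <<'E'
import numpy as np, cv2
from rig import sensors, imaging, workorder, robot
def ray(c,u,v,z):
    V=c["view"];R=V[:3,:3];o=-R.T@V[:3,3]
    d=R.T@np.array([(u-c["cx"])/c["fx"],(v-c["cy"])/c["fy"],1.])
    return o+d*(z-o[2])/d[2]
def proj(c,p):
    q=c["view"][:3,:3]@np.array(p)+c["view"][:3,3]
    return c["fx"]*q[0]/q[2]+c["cx"],c["fy"]*q[1]/q[2]+c["cy"]
def crop(im,u0,v0,u1,v1,k,name):
    cv2.imwrite(name,cv2.resize(im[v0:v1,u0:u1],None,fx=k,fy=k,interpolation=cv2.INTER_CUBIC))
def masks(im):
    h=cv2.cvtColor(im,cv2.COLOR_BGR2HSV)
    y=cv2.inRange(h,(24,150,70),(34,255,255))
    r=cv2.inRange(h,(0,150,60),(6,255,255))|cv2.inRange(h,(174,150,60),(180,255,255))
    return y,r
def blobs(m,amin=8):
    n,l,st,ce=cv2.connectedComponentsWithStats(m)
    return [(st[i].tolist(),ce[i].round(1).tolist()) for i in range(1,n) if st[i][4]>=amin]
E
python3 - <<'E'
from h import *
t=cv2.imread("pics/top0.png");s=cv2.imread("pics/scene0.png")
crop(t,335,140,445,270,4.6,"pics/tc.png"); crop(s,160,130,285,230,6,"pics/sc.png")
for n,im in(("top",t),("scene",s)):
    c=imaging.get_calibration(n)
    y,r=masks(im)
    print(n,"Y",blobs(y));print("R",blobs(r,30))
E
```

```text
top Y [([380, 62, 20, 18, 167], [388.8, 71.7]), ([213, 222, 4, 4, 11], [214.2, 223.4])]
R [([390, 54, 11, 10, 81], [395.0, 58.5]), ([95, 60, 73, 42, 1567], [134.0, 82.2]), ([183, 75, 32, 30, 295], [200.8, 93.4]), ([0, 122, 80, 127, 1650], [35.2, 187.0]), ([69, 128, 13, 12, 44], [74.7, 131.1]), ([390, 217, 13, 41, 481], [396.2, 237.2]), ([56, 230, 14, 20, 156], [63.5, 238.2])]
scene Y [([184, 162, 10, 13, 98], [188.7, 168.0]), ([225, 169, 5, 3, 10], [227.1, 169.9]), ([72, 201, 38, 49, 1156], [89.6, 226.0]), ([348, 253, 6, 4, 20], [350.5, 254.5]), ([324, 284, 15, 16, 166], [331.0, 291.2])]
R [([407, 61, 43, 38, 612], [429.8, 74.2]), ([515, 104, 10, 13, 56], [519.9, 110.0]), ([233, 141, 35, 22, 412], [250.4, 150.9]), ([68, 190, 16, 15, 164], [75.3, 196.9]), ([173, 373, 53, 47, 2118], [199.6, 398.1])]
```

```bash
sleep 1
```

```text
(no output)
```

View pics/tc.png

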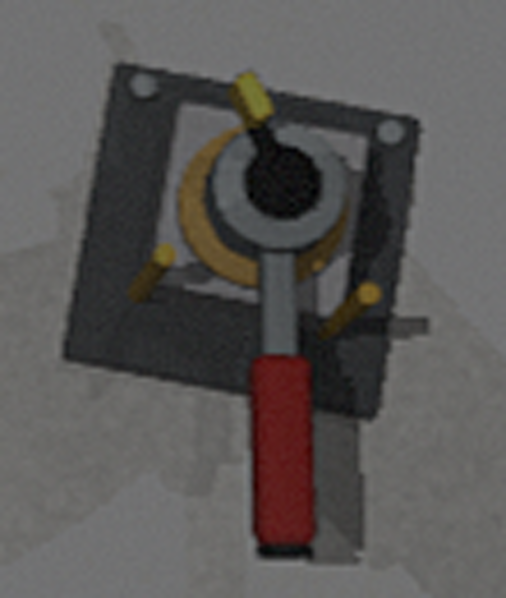

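View pics/sc.png

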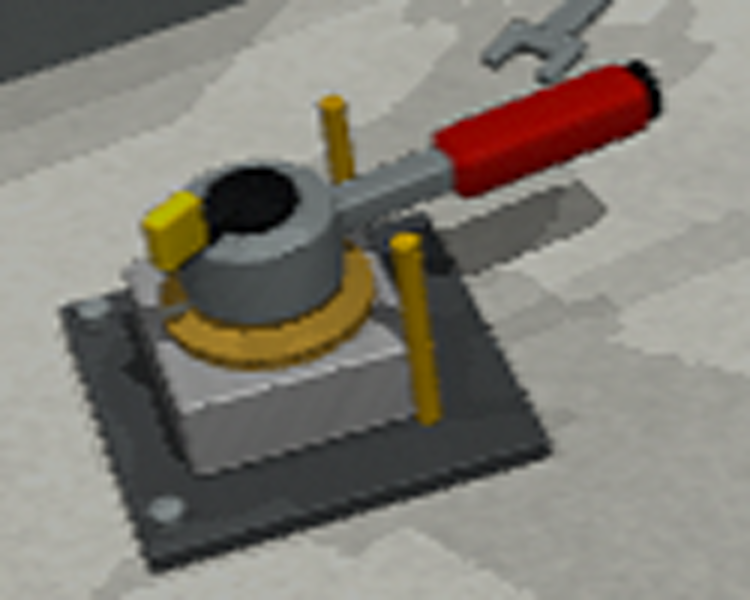

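Run:
```python
from h import *
c=imaging.get_calibration("top");cs=imaging.get_calibration("scene")
t=cv2.imread("pics/top0.png");
f=lambda x,y:(335+x/4.6,140+y/4.6)
P={}
P['head']=ray(c,*f(281,186),.088)
for n,p in(("postL",(164,255)),("postR",(370,293))): P[n]=ray(c,*f(*p),.092)
P['lev']=ray(c,*f(254,95),.113)
P['grip']=ray(c,396.2,237.2,.084)
P['levS']=ray(cs,160+172/6,130+213/6,.113)
P['headS']=ray(cs,160+258/6,130+208/6,.088)
P['postLs']=ray(cs,160+333/6,130+102/6,.092);P['postRs']=ray(cs,160+404/6,130+240/6,.092)
for k,v in P.items(): print(k,v.round(4), (np.hypot(*(v-P['head'])[:2])).round(4), np.degrees(np.arctan2(*(v-P['head'])[1::-1])).round(1))
```

```text
head [ 0.5899 -0.2248  0.088 ] 0.0 0.0
postL [ 0.5565 -0.1721  0.092 ] 0.0624 122.4
postR [ 0.5414 -0.2615  0.092 ] 0.0609 -142.9
lev [ 0.6238 -0.2084  0.113 ] 0.0376 25.8
grip [ 0.4738 -0.2234  0.084 ] 0.1161 179.3
levS [ 0.6263 -0.2022  0.113 ] 0.0428 31.8
headS [ 0.5904 -0.2203  0.088 ] 0.0044 83.7
postLs [ 0.5418 -0.2579  0.092 ] 0.0584 -145.4
postRs [ 0.5581 -0.1705  0.092 ] 0.0629 120.4
```

The pivot is about (0.590, -0.223), and the handle points to about 180°. The lever is at +26°, and the posts are at 122° and 217°, so the clockwise stop is near 135° and the anticlockwise stop near 204°. I'll move above the lever with the fingers partly open, ready to straddle the fin.

Request:
{"api": "move_arm", "payload": {
  "deltas": [
    [[0.02,-0.005,0],0],
    [[0.05,-0.012,0],0],
    [[0.085,-0.021,0],0],
    [[0.12,-0.03,0],0],
    [[0.155,-0.038,0],0],
    [[0.19,-0.047,0],0],
    [[0.225,-0.055,0],0],
    [[0.26,-0.064,0],0],
    [[0.29,-0.071,0],0],
    [[0.31,-0.076,0],-0.03]
  ],
  "gripper": 0.03
}}

```text
t: 0.93
tool_pos: [0.4681, -0.3196, 0.2307]
tool_rot: [[0.913, 0.407, -0.0], [0.407, -0.913, 0.001], [-0.0, -0.001, -1.0]]
ft_force: [0.6, -0.0, -0.5]
finger_gap: 0.0298
```

Request:
{"api": "move_arm", "payload": {
  "deltas": [
    [[0.02,-0.005,0],0],
    [[0.045,-0.011,0],0],
    [[0.075,-0.019,0],0],
    [[0.105,-0.026,0],0],
    [[0.135,-0.033,0],0],
    [[0.16,-0.04,0],0],
    [[0.178,-0.044,0.01],0],
    [[0.188,-0.047,0.02],0],
    [[0.188,-0.047,0.04],0],
    [[0.188,-0.047,0.04],-0.03]
  ]
}}

```text
t: 1.77
tool_pos: [0.6179, -0.2018, 0.1856]
tool_rot: [[0.901, 0.433, -0.006], [0.433, -0.901, 0.002], [-0.005, -0.004, -1.0]]
ft_force: [-1.8, 0.5, -0.5]
finger_gap: 0.0302
```

Run:
```python
from h import *
s=sensors.state();print({k:np.round(v,4) for k,v in s.items() if k in("t","joint_pos","tool_pos","tool_rot","ft_force","finger_gap")})
for n in("top","wrist"): cv2.imwrite(f"pics/{n}1.png",imaging.grab_frame(n))
```

```text
{'t': np.float64(1.7667), 'joint_pos': array([-3.1560e-01,  3.2950e-01,  3.7070e-01,  1.6186e+00, -2.0000e-04,
        2.3780e+00]), 'tool_pos': array([ 0.6179, -0.2018,  0.1856]), 'tool_rot': array([[ 0.9013,  0.4332, -0.0063],
       [ 0.4332, -0.9013,  0.0018],
       [-0.0049, -0.0044, -1.    ]]), 'ft_force': array([-1.8049,  0.4842, -0.5403]), 'finger_gap': np.float64(0.0302)}
```

```bash
sleep 1
```

```text
(no output)
```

View pics/wrist1.png

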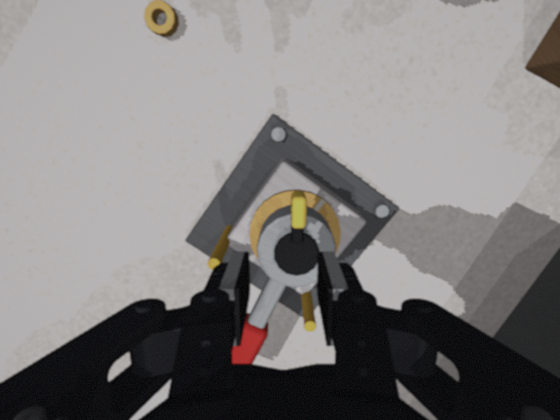

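View pics/top1.png

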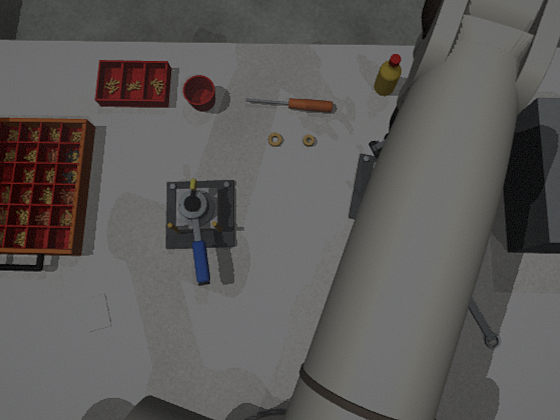

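Wrist view: the fin is at (298,211) and the head's black cap at (296,254). The top camera is blocked by the arm. I'll measure the positions from the wrist calibration.

Run:
```python
from h import *
c=imaging.get_calibration("wrist");im=cv2.imread("pics/wrist1.png")
y,r=masks(im);print(blobs(y),blobs(r))
s=sensors.state();print(s["tool_pos"].round(4))
crop(im,180,170,400,370,3.5,"pics/wc1.png")
print(ray(c,298,196,.113),ray(c,298,226,.113), ray(c,296,256,.088),ray(c,214,262,.092),ray(c,310,325,.092))
print(-c["view"][:3,:3].T@c["view"][:3,3])
```

```text
[([292, 197, 7, 3, 8], [294.8, 197.4]), ([213, 263, 7, 5, 12], [216.3, 264.8])] [([231, 315, 36, 50, 943], [247.7, 344.4])]
[ 0.618  -0.2025  0.189 ]
[ 0.63656656 -0.20351026  0.113     ] [ 0.61842493 -0.21249412  0.113     ] [ 0.58971655 -0.22612874  0.088     ] [ 0.56039    -0.17247816  0.092     ] [ 0.54374309 -0.26089131  0.092     ]
[ 0.67790897 -0.17349808  0.33068451]
```

```bash
sleep 1
```

```text
(no output)
```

View pics/wc1.png

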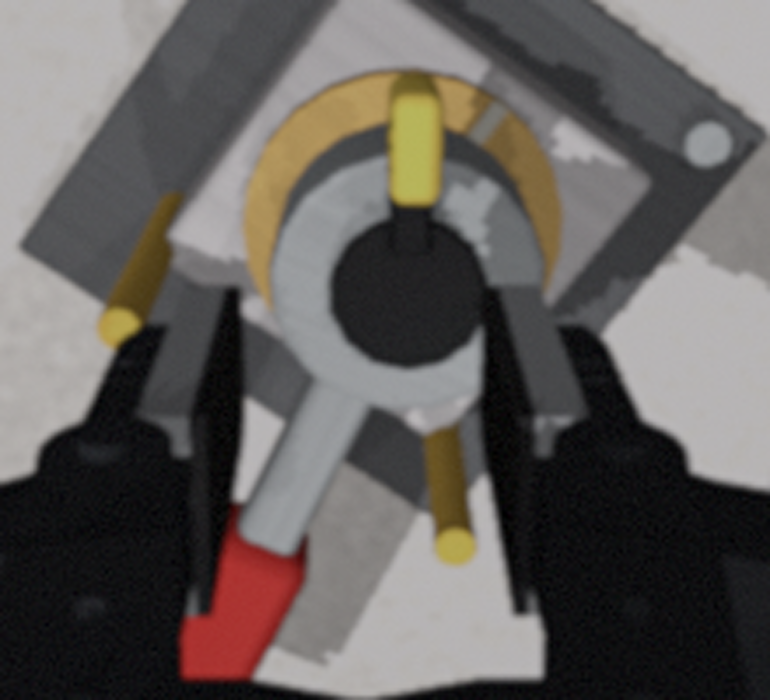

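The pivot is at about (0.591, -0.225) and the fin at about (0.625, -0.208). The flange's paint mark shows at crop (487,115). I'll correct the position and lower the fingers to straddle the fin.

Request:
{"api": "move_arm", "payload": {
  "deltas": [
    [[0.003,0.008,0.01],0],
    [[0.003,0.008,0.02],0],
    [[0.003,0.008,0.032],0],
    [[0.003,0.008,0.044],0],
    [[0.003,0.008,0.056],0],
    [[0.003,0.008,0.067],0],
    [[0.003,0.008,0.077],0],
    [[0.003,0.008,0.085],0],
    [[0.003,0.008,0.09],0],
    [[0.003,0.008,0.092],0]
  ]
}}

```text
t: 2.7
tool_pos: [0.6249, -0.2082, 0.0983]
tool_rot: [[0.901, 0.433, -0.001], [0.433, -0.901, 0.0], [-0.001, -0.001, -1.0]]
ft_force: [0.2, 0.2, -0.4]
finger_gap: 0.0301
```

Run:
```python
from h import *
im=imaging.grab_frame("wrist"); c=imaging.get_calibration("wrist")
s=sensors.state();print({k:np.round(v,4) for k,v in s.items() if k in("t","joint_pos","tool_pos","ft_force","finger_gap")})
cv2.imwrite("pics/w2.png",im)
crop(imaging.grab_frame("scene"),130,90,270,230,4.2,"pics/s2.png")
```

```text
{'t': np.float64(2.75), 'joint_pos': array([-0.3215,  0.3391,  0.215 ,  1.4475,  0.    ,  2.3723]), 'tool_pos': array([ 0.6249, -0.2082,  0.0985]), 'ft_force': array([ 0.2054, -0.4182, -0.8842]), 'finger_gap': np.float64(0.0301)}
```

```bash
sleep 1
```

```text
(no output)
```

View pics/w2.png

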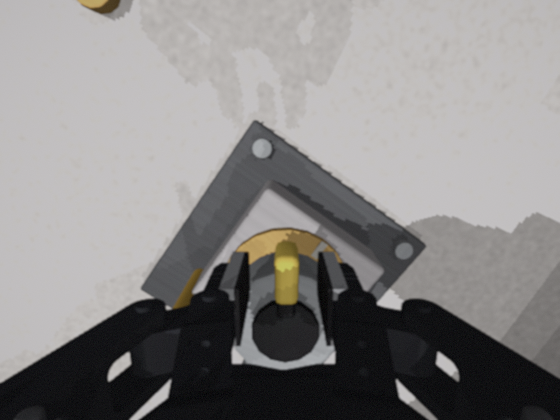

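View pics/s2.png

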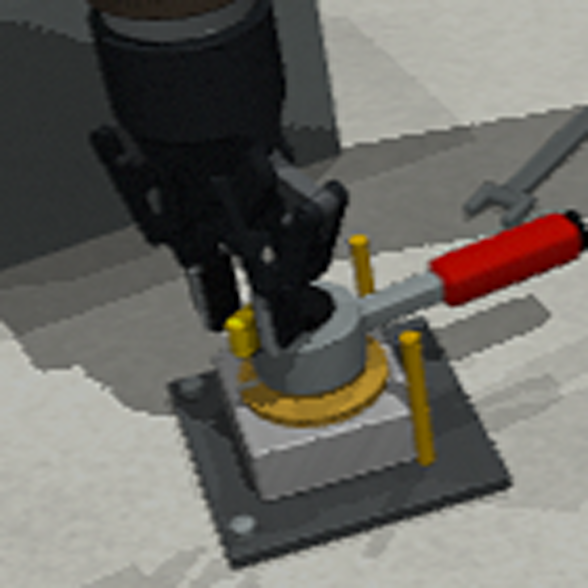

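The fin sits centred between the fingers: it is at column 287, with the fingers at 238 and 330. Next I'll work out an arc about the pivot.

```bash
cat >> h.py <<'E'
def rows(target_list, s0pos, rot):
    # target_list: (world xyz, turn) -> shift along tool axes
    for p,a in target_list:
        d=rot.T@(np.array(p)-s0pos); print([d.round(4).tolist(),round(a,3)])
E
python3 - <<'E'
from h import *
s=sensors.state();P=s["tool_pos"];R=s["tool_rot"];piv=np.array([.591,-.225])
L=[]
r0=np.hypot(*(P[:2]-piv));ph0=np.degrees(np.arctan2(*(P[:2]-piv)[::-1]));print(r0,ph0)
for i in range(1,21):
    f=i/20;ph=np.radians(ph0+(-37.9-ph0)*f);r=r0+(.0381-r0)*f
    L.append(((piv[0]+r*np.cos(ph),piv[1]+r*np.sin(ph),P[2]),.7*f))
rows(L,P,R)
E
```

```text
0.03802867068582949 26.19423007013481
[[-0.0, 0.0021, -0.0], 0.035]
[[-0.0002, 0.0042, -0.0], 0.07]
[[-0.0005, 0.0064, -0.0], 0.105]
[[-0.0009, 0.0084, -0.0], 0.14]
[[-0.0014, 0.0105, -0.0], 0.175]
[[-0.002, 0.0126, -0.0], 0.21]
[[-0.0027, 0.0145, -0.0], 0.245]
[[-0.0036, 0.0165, -0.0], 0.28]
[[-0.0045, 0.0184, -0.0], 0.315]
[[-0.0056, 0.0203, -0.0], 0.35]
[[-0.0067, 0.022, -0.0], 0.385]
[[-0.008, 0.0238, -0.0], 0.42]
[[-0.0093, 0.0254, -0.0], 0.455]
[[-0.0108, 0.027, -0.0], 0.49]
[[-0.0123, 0.0284, -0.0], 0.525]
[[-0.0139, 0.0298, -0.0], 0.56]
[[-0.0156, 0.0311, -0.0], 0.595]
[[-0.0174, 0.0324, -0.0], 0.63]
[[-0.0192, 0.0335, -0.0], 0.665]
[[-0.0211, 0.0345, -0.0], 0.7]
```

Request:
{"api": "move_arm", "payload": {
  "deltas": [
    [[0,0.002,0],0.035],
    [[0,0.0042,0],0.07],
    [[-0.0005,0.0064,0],0.105],
    [[-0.001,0.0084,0],0.14],
    [[-0.0014,0.0105,0],0.175],
    [[-0.002,0.0126,0],0.21],
    [[-0.0027,0.0145,0],0.245],
    [[-0.0036,0.0165,0],0.28],
    [[-0.0045,0.0184,0],0.315],
    [[-0.0056,0.0203,0],0.35]
  ]
}}

```text
t: 3.63
tool_pos: [0.6294, -0.229, 0.1002]
tool_rot: [[0.995, 0.096, 0.001], [0.096, -0.995, -0.0], [0.001, 0.0, -1.0]]
ft_force: [0.4, 0.6, -0.4]
finger_gap: 0.03
```

Run:
```python
from h import *
im=imaging.grab_frame("wrist")
s=sensors.state();print({k:np.round(v,4) for k,v in s.items() if k in("t","joint_pos","tool_pos","ft_force","finger_gap")})
cv2.imwrite("pics/w3.png",im)
P=s["tool_pos"];R=s["tool_rot"];piv=np.array([.591,-.225]);L=[]
r0=np.hypot(*(P[:2]-piv));ph0=np.degrees(np.arctan2(*(P[:2]-piv)[::-1]));print(r0,ph0)
for i in range(1,11):
    f=i/10;ph=np.radians(ph0+(-37.9-ph0)*f);r=r0+(.0381-r0)*f
    L.append(((piv[0]+r*np.cos(ph),piv[1]+r*np.sin(ph),P[2]),.35*f))
rows(L,P,R)
```

```text
{'t': np.float64(3.6833), 'joint_pos': array([-3.4960e-01,  3.6430e-01,  2.5050e-01,  1.4556e+00,  1.0000e-04,
        2.6984e+00]), 'tool_pos': array([ 0.6293, -0.2294,  0.1002]), 'ft_force': array([-0.3031, -0.373 , -0.2136]), 'finger_gap': np.float64(0.03)}
0.038556937527553944 -6.576162150833958
[[-0.0005, 0.002, 0.0], 0.035]
[[-0.0012, 0.004, 0.0], 0.07]
[[-0.0019, 0.006, 0.0], 0.105]
[[-0.0028, 0.0079, 0.0], 0.14]
[[-0.0038, 0.0098, 0.0], 0.175]
[[-0.0048, 0.0116, -0.0], 0.21]
[[-0.006, 0.0133, -0.0], 0.245]
[[-0.0072, 0.015, -0.0], 0.28]
[[-0.0086, 0.0166, -0.0], 0.315]
[[-0.01, 0.0181, -0.0], 0.35]
```

```bash
sleep 1
```

```text
(no output)
```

View pics/w3.png

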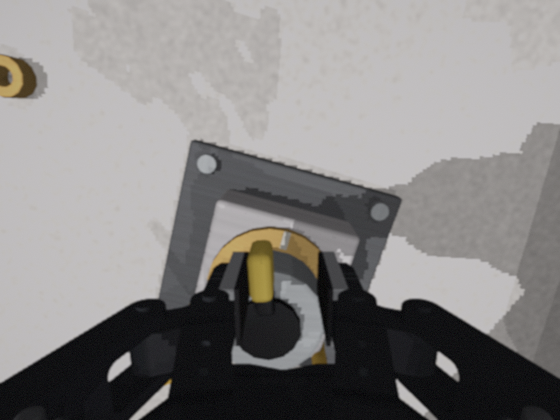

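The left pad is touching the fin and pushing it. I'll continue most of the way round, then check.

Request:
{"api": "move_arm", "payload": {
  "deltas": [
    [[-0.0005,0.002,0],0.035],
    [[-0.0012,0.004,0],0.07],
    [[-0.0019,0.006,0],0.105],
    [[-0.0028,0.0079,0],0.14],
    [[-0.0038,0.0098,0],0.175],
    [[-0.0048,0.0116,0],0.21],
    [[-0.006,0.0133,0],0.245],
    [[-0.0072,0.015,0],0.28],
    [[-0.0072,0.015,0],0.28],
    [[-0.0072,0.015,0],0.28]
  ]
}}

```text
t: 4.52
tool_pos: [0.6235, -0.2446, 0.1]
tool_rot: [[0.984, -0.18, 0.001], [-0.18, -0.984, -0.0], [0.001, 0.0, -1.0]]
ft_force: [0.7, 0.6, 0.3]
finger_gap: 0.0301
```

Run:
```python
from h import *
im=imaging.grab_frame("wrist")
c=imaging.get_calibration("wrist");s=sensors.state();print({k:np.round(v,4) for k,v in s.items() if k in("t","joint_pos","tool_pos","ft_force","finger_gap","tool_rot")})
crop(im,150,180,370,380,3.5,"pics/w4.png")
h=cv2.cvtColor(im,cv2.COLOR_BGR2HSV);m=cv2.inRange(h,(24,130,50),(34,255,255));print(blobs(m))
```

```text
{'t': np.float64(4.5667), 'joint_pos': array([-0.3739,  0.3647,  0.2502,  1.4557,  0.    ,  2.9483]), 'tool_pos': array([ 0.6234, -0.2445,  0.0997]), 'tool_rot': array([[ 9.837e-01, -1.796e-01,  6.000e-04],
       [-1.796e-01, -9.837e-01, -2.000e-04],
       [ 6.000e-04,  1.000e-04, -1.000e+00]]), 'ft_force': array([0.9184, 0.9615, 0.6757]), 'finger_gap': np.float64(0.0298)}
[([260, 241, 7, 5, 10], [263.1, 242.8]), ([270, 241, 6, 5, 11], [272.8, 243.0]), ([248, 252, 28, 47, 624], [262.8, 277.8]), ([255, 256, 3, 5, 9], [256.2, 258.0]), ([164, 391, 5, 9, 33], [165.7, 394.9])]
```

```bash
sleep 1
```

```text
(no output)
```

View pics/w4.png

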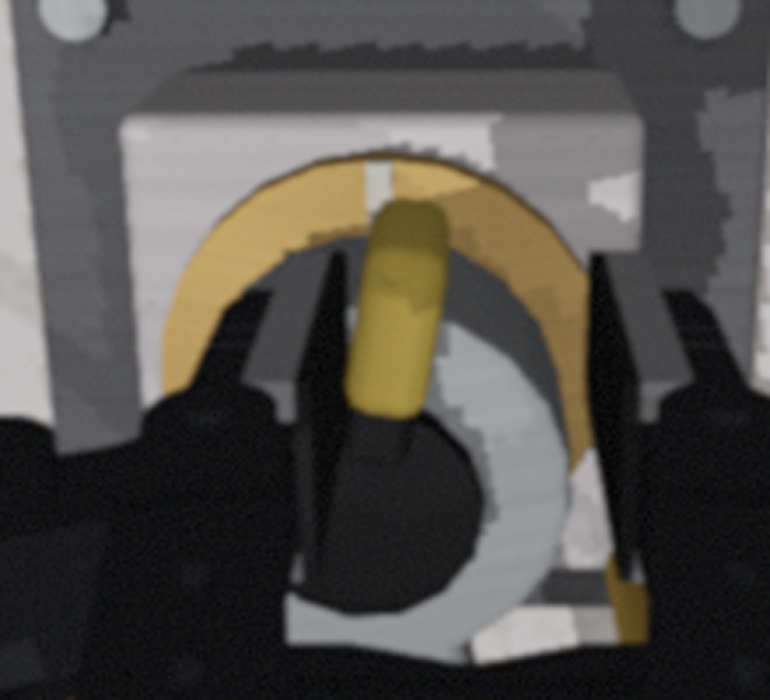

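The fin is now at about -18°, and the bolt mark is at crop (378,185), in line with the plate. I'll push the last few millimetres gently while watching the force.

Request:
{"api": "move_arm", "payload": {
  "deltas": [
    [[-0.0002,0.0005,0],0.01],
    [[-0.0004,0.001,0],0.02],
    [[-0.0006,0.0014,0],0.03],
    [[-0.0008,0.0018,0],0.035],
    [[-0.001,0.0022,0],0.04],
    [[-0.0012,0.0026,0],0.05],
    [[-0.0014,0.003,0],0.06],
    [[-0.0015,0.0033,0],0.065],
    [[-0.0015,0.0035,0],0.065],
    [[-0.0015,0.0035,0],0.065]
  ]
}}

```text
t: 5.4
tool_pos: [0.6212, -0.2475, 0.0993]
tool_rot: [[0.97, -0.244, 0.0], [-0.244, -0.97, 0.0], [0.0, -0.001, -1.0]]
ft_force: [1.7, 2.2, 1.2]
finger_gap: 0.0302
```

Run:
```python
from h import *
im=imaging.grab_frame("wrist")
c=imaging.get_calibration("wrist");s=sensors.state();print({k:np.round(v,4) for k,v in s.items() if k in("t","joint_pos","tool_pos","ft_force","torque","tool_rot")})
crop(im,150,180,370,380,3.5,"pics/w5.png")
```

```text
{'t': np.float64(5.45), 'joint_pos': array([-3.7940e-01,  3.6310e-01,  2.4710e-01,  1.4549e+00,  4.0000e-04,
        3.0090e+00]), 'tool_pos': array([ 0.6211, -0.2476,  0.0993]), 'tool_rot': array([[ 9.697e-01, -2.444e-01,  1.000e-04],
       [-2.444e-01, -9.697e-01,  4.000e-04],
       [-0.000e+00, -4.000e-04, -1.000e+00]]), 'ft_force': array([2.4262, 3.4471, 1.    ]), 'torque': array([ 0.6977, -0.4222, -0.0324])}
```

```bash
sleep 1
```

```text
(no output)
```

View pics/w5.png

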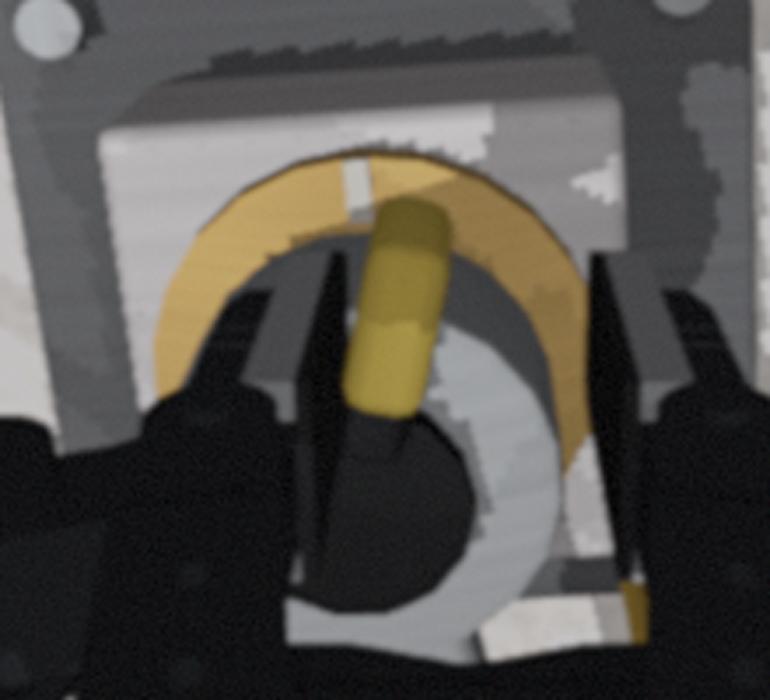

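Force has risen to about 4 N from about 1 N, so the lever is at or near its limit. I'll nudge a little more to confirm.

Request:
{"api": "move_arm", "payload": {
  "deltas": [
    [[0,0.0003,0],0],
    [[-0.0001,0.0006,0],0],
    [[-0.0002,0.0008,0],0],
    [[-0.0002,0.001,0],0],
    [[-0.0002,0.001,0],0],
    [[-0.0002,0.001,0],0],
    [[-0.0002,0.001,0],0],
    [[-0.0002,0.001,0],0],
    [[-0.0002,0.001,0],0],
    [[-0.0002,0.001,0],0]
  ]
}}

```text
t: 6.28
tool_pos: [0.6209, -0.2482, 0.0993]
tool_rot: [[0.97, -0.244, 0.0], [-0.244, -0.97, 0.001], [0.0, -0.001, -1.0]]
ft_force: [3.5, 5.4, 1.1]
finger_gap: 0.0297
```

Run:
```python
from h import *
im=imaging.grab_frame("wrist")
s=sensors.state();print({k:np.round(v,4) for k,v in s.items() if k in("t","joint_pos","tool_pos","ft_force","torque")})
crop(im,150,180,370,380,3.5,"pics/w6.png")
```

```text
{'t': np.float64(6.3333), 'joint_pos': array([-3.8060e-01,  3.6290e-01,  2.4700e-01,  1.4547e+00,  9.0000e-04,
        3.0076e+00]), 'tool_pos': array([ 0.6209, -0.2482,  0.0993]), 'ft_force': array([4.0299, 5.6637, 0.7082]), 'torque': array([ 1.0547, -0.615 , -0.1238])}
```

```bash
sleep 1
```

```text
(no output)
```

View pics/w6.png

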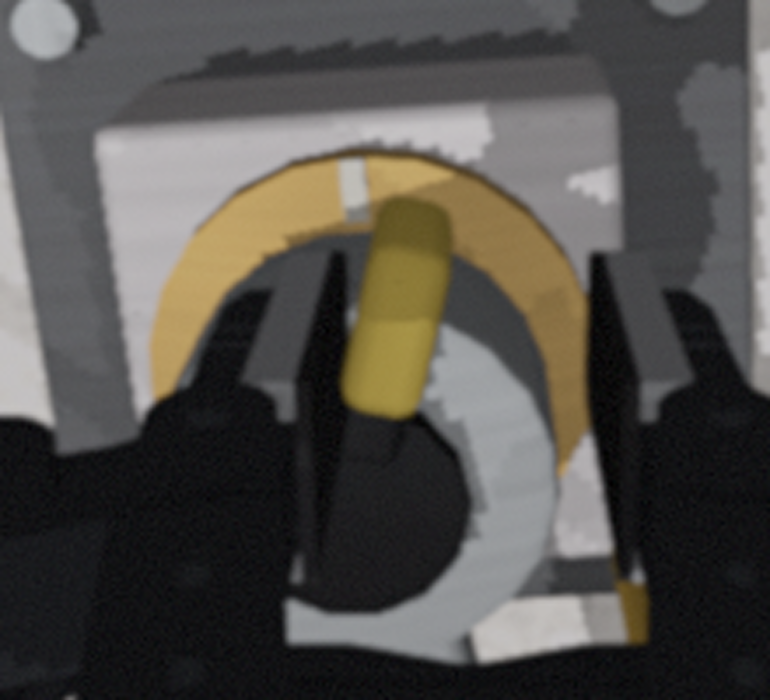

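With about 7 N on the fin, it no longer yields, so the lever is at its tighten stop. I'll back off and lift clear.

Request:
{"api": "move_arm", "payload": {
  "deltas": [
    [[0,-0.003,0],0],
    [[0,-0.006,0],0],
    [[0,-0.009,0],0],
    [[0,-0.009,-0.01],0],
    [[0,-0.009,-0.025],0],
    [[0,-0.009,-0.04],0],
    [[0,-0.009,-0.055],0],
    [[0,-0.009,-0.07],0],
    [[0,-0.009,-0.085],0],
    [[0,-0.009,-0.09],0]
  ]
}}

```text
t: 7.17
tool_pos: [0.6233, -0.2403, 0.1926]
tool_rot: [[0.97, -0.245, 0.003], [-0.245, -0.97, -0.002], [0.003, 0.001, -1.0]]
ft_force: [-0.4, 0.1, 1.2]
finger_gap: 0.0304
```

Request:
{"api": "move_arm", "payload": {
  "deltas": [
    [[-0.015,0,0],-0.12],
    [[-0.03,0,0],-0.24],
    [[-0.045,0,0],-0.36],
    [[-0.06,0,0],-0.48],
    [[-0.075,0,0],-0.6],
    [[-0.09,0,0],-0.72],
    [[-0.105,0,0],-0.84],
    [[-0.12,0,0],-0.96],
    [[-0.13,0,0],-1.08],
    [[-0.135,0,0],-1.2]
  ],
  "gripper": 0.056
}}

```text
t: 8.0
tool_pos: [0.4907, -0.2067, 0.1897]
tool_rot: [[0.575, 0.818, -0.0], [0.818, -0.575, -0.0], [-0.0, 0.0, -1.0]]
ft_force: [-0.3, 0.5, -0.0]
finger_gap: 0.0558
```

Request:
{"api": "move_arm", "payload": {
  "deltas": [
    [[0,0,0],-0.12],
    [[0,0,0],-0.24],
    [[0,0,0],-0.36],
    [[0,0,0],-0.48],
    [[0,0,0],-0.6],
    [[0,0,0],-0.72],
    [[0,0,0],-0.84],
    [[0,0,0],-0.96],
    [[0,0,0],-1.08],
    [[0,0,0],-1.2]
  ]
}}

```text
t: 8.83
tool_pos: [0.4918, -0.207, 0.1893]
tool_rot: [[-0.555, 0.832, -0.0], [0.832, 0.555, -0.0], [-0.0, -0.0, -1.0]]
ft_force: [0.4, 0.1, -0.5]
finger_gap: 0.0559
```

Request:
{"api": "move_arm", "payload": {
  "deltas": [
    [[0,0,0],-0.12],
    [[0,0,0],-0.24],
    [[0,0,0],-0.36],
    [[0,0,0],-0.48],
    [[0,0,0],-0.6],
    [[0,0,0],-0.72],
    [[0,0,0],-0.84],
    [[0,0,0],-0.96],
    [[0,0,0],-0.98],
    [[0,0,0],-0.98]
  ]
}}

```text
t: 9.67
tool_pos: [0.4918, -0.207, 0.1893]
tool_rot: [[-1.0, 0.011, -0.0], [0.011, 1.0, -0.0], [0.0, -0.0, -1.0]]
ft_force: [-1.3, 0.6, 1.2]
finger_gap: 0.0559
```

Run:
```python
from h import *
s=sensors.state();print({k:np.round(v,4) for k,v in s.items() if k in("t","joint_pos","tool_pos","tool_rot","ft_force","finger_gap")})
for n in("top","wrist","scene"): cv2.imwrite(f"pics/{n}7.png",imaging.grab_frame(n))
crop(cv2.imread("pics/scene7.png"),130,90,290,230,4.2,"pics/s7.png")
```

```text
{'t': np.float64(9.6667), 'joint_pos': array([-3.982e-01,  3.580e-02,  4.090e-02,  1.576e+00, -2.000e-04,
       -3.874e-01]), 'tool_pos': array([ 0.4918, -0.207 ,  0.1893]), 'tool_rot': array([[-9.999e-01,  1.080e-02, -2.000e-04],
       [ 1.080e-02,  9.999e-01, -1.000e-04],
       [ 2.000e-04, -1.000e-04, -1.000e+00]]), 'ft_force': array([-1.2754,  0.6429,  1.2145]), 'finger_gap': np.float64(0.0559)}
```

```bash
sleep 1
```

```text
(no output)
```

View pics/wrist7.png

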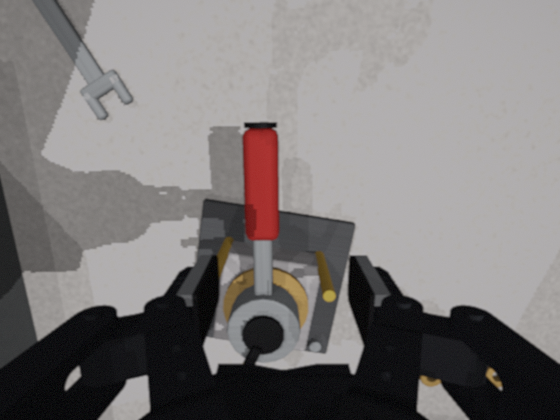

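View pics/s7.png

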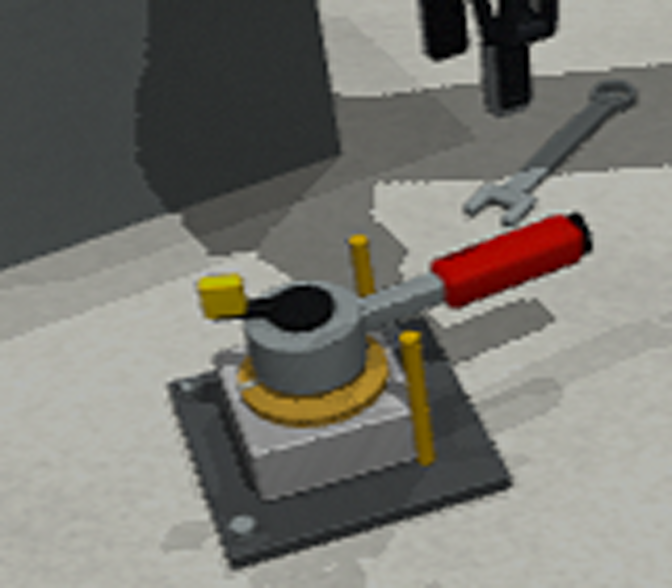

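The lever has flipped: its fin is now on the other side, at crop (222,295). I'll measure the lever and handle angles.

Run:
```python
from h import *
cs=imaging.get_calibration("scene");cw=imaging.get_calibration("wrist")
sc=cv2.imread("pics/scene7.png");w=cv2.imread("pics/wrist7.png")
f=lambda x,y:(130+x/4.2,90+y/4.2)
h=ray(cs,*f(302,308),.088);l=ray(cs,*f(221,281),.113);print(h,l,np.degrees(np.arctan2(*(l-h)[1::-1])))
y,r=masks(w);b=[x for x in blobs(r,200)];print(b)
ys,xs=np.nonzero(r);
for v in(140,170,200,230):
    q=np.nonzero(r[v])[0];q=q[(q>230)&(q<300)];print(v,q.min(),q.max(),ray(cw,q.mean(),v,.084).round(4))
print(ray(cw,263,331,.088),ray(cw,329,296,.092))
```

```text
[ 0.59033103 -0.22588469  0.088     ] [ 0.62488055 -0.23605434  0.113     ] -16.401793322295852
[([243, 128, 36, 112, 3617], [260.8, 183.6])]
140 244 276 [ 0.441  -0.2222  0.084 ]
170 245 276 [ 0.462  -0.2225  0.084 ]
200 245 277 [ 0.4841 -0.2227  0.084 ]
230 246 278 [ 0.5072 -0.2226  0.084 ]
[ 0.59109343 -0.22390176  0.088     ] [ 0.55827104 -0.17227731  0.092     ]
```

Request:
{"api": "move_arm", "payload": {
  "deltas": [
    [[0.006,-0.005,0.005],0],
    [[0.012,-0.01,0.015],0],
    [[0.018,-0.0157,0.03],0],
    [[0.018,-0.0157,0.048],0],
    [[0.018,-0.0157,0.066],0],
    [[0.018,-0.0157,0.084],0],
    [[0.018,-0.0157,0.1],0],
    [[0.018,-0.0157,0.113],0],
    [[0.018,-0.0157,0.122],0],
    [[0.018,-0.0157,0.127],0]
  ]
}}

```text
t: 10.65
tool_pos: [0.4729, -0.2224, 0.0609]
tool_rot: [[-1.0, 0.01, -0.002], [0.01, 1.0, 0.001], [0.002, 0.001, -1.0]]
ft_force: [-0.1, -0.9, -0.2]
finger_gap: 0.0561
```

Run:
```python
from h import *
s=sensors.state();print({k:np.round(v,4) for k,v in s.items() if k in("t","joint_pos","tool_pos","tool_rot","ft_force","finger_gap")})
for n in("wrist","scene"): cv2.imwrite(f"pics/{n}8.png",imaging.grab_frame(n))
crop(cv2.imread("pics/scene8.png"),130,70,290,230,3.7,"pics/s8.png")
P=s["tool_pos"];R=s["tool_rot"];piv=np.array([.591,-.224])
v=P[:2]-piv;r0=np.hypot(*v);ph0=np.degrees(np.arctan2(v[1],v[0]))%360;print(r0,ph0)
L=[]
for i in range(1,18):
    a=2.5*i;ph=np.radians(ph0+a);L.append(((piv[0]+.1175*np.cos(ph),piv[1]+.1175*np.sin(ph),P[2]),-np.radians(a)))
rows(L,P,R)
```

```text
{'t': np.float64(10.65), 'joint_pos': array([-0.4396,  0.0264, -0.2166,  1.3294, -0.    , -0.4297]), 'tool_pos': array([ 0.4729, -0.2224,  0.0609]), 'tool_rot': array([[-9.999e-01,  9.900e-03, -1.500e-03],
       [ 9.900e-03,  1.000e+00,  7.000e-04],
       [ 1.500e-03,  6.000e-04, -1.000e+00]]), 'ft_force': array([-0.0679, -0.8831, -0.1726]), 'finger_gap': np.float64(0.0561)}
0.11806927816531738 179.24451983786605
[[-0.0007, -0.0051, -0.0], np.float64(-0.044)]
[[-0.001, -0.0102, -0.0], np.float64(-0.087)]
[[-0.0015, -0.0153, -0.0], np.float64(-0.131)]
[[-0.0023, -0.0204, -0.0], np.float64(-0.175)]
[[-0.0033, -0.0254, -0.0], np.float64(-0.218)]
[[-0.0045, -0.0304, -0.0], np.float64(-0.262)]
[[-0.0059, -0.0354, -0.0], np.float64(-0.305)]
[[-0.0075, -0.0402, -0.0], np.float64(-0.349)]
[[-0.0094, -0.045, -0.0], np.float64(-0.393)]
[[-0.0114, -0.0497, -0.0], np.float64(-0.436)]
[[-0.0137, -0.0543, -0.0001], np.float64(-0.48)]
[[-0.0161, -0.0588, -0.0001], np.float64(-0.524)]
[[-0.0188, -0.0632, -0.0001], np.float64(-0.567)]
[[-0.0216, -0.0675, -0.0001], np.float64(-0.611)]
[[-0.0246, -0.0716, -0.0001], np.float64(-0.654)]
[[-0.0278, -0.0756, -0.0001], np.float64(-0.698)]
[[-0.0312, -0.0795, -0.0001], np.float64(-0.742)]
```

```bash
sleep 1
```

View pics/wrist8.png

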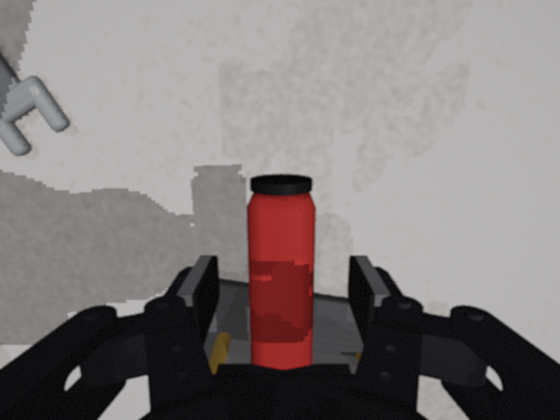

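View pics/s8.png

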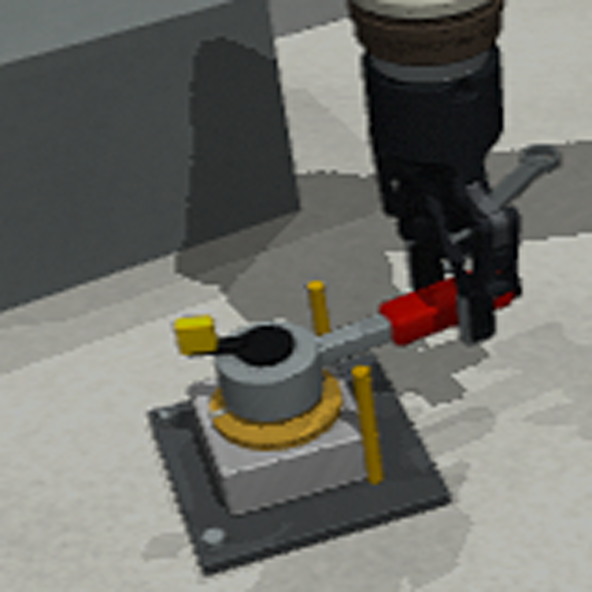

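The grip is straddled centrally, between columns 248 and 315. Now I'll swing it anticlockwise.

Request:
{"api": "move_arm", "payload": {
  "deltas": [
    [[-0.0005,-0.005,0],-0.044],
    [[-0.001,-0.01,0],-0.087],
    [[-0.0015,-0.0153,0],-0.131],
    [[-0.0023,-0.0204,0],-0.175],
    [[-0.0033,-0.0254,0],-0.218],
    [[-0.0045,-0.0304,0],-0.262],
    [[-0.0059,-0.0354,0],-0.305],
    [[-0.0075,-0.0402,0],-0.349],
    [[-0.0094,-0.045,0],-0.393],
    [[-0.0114,-0.0497,0],-0.436]
  ]
}}

```text
t: 11.58
tool_pos: [0.4852, -0.2726, 0.0634]
tool_rot: [[-0.909, -0.416, 0.001], [-0.416, 0.909, -0.0], [-0.001, -0.001, -1.0]]
ft_force: [-0.5, 1.7, -0.2]
finger_gap: 0.056
```

```bash
cat > st.py <<'E'
from h import *
import sys
s=sensors.state();print({k:np.round(v,4) for k,v in s.items() if k in("t","joint_pos","tool_pos","ft_force","finger_gap")})
P=s["tool_pos"];R=s["tool_rot"];piv=np.array([.591,-.224])
v=P[:2]-piv;r0=np.hypot(*v);ph0=np.degrees(np.arctan2(v[1],v[0]))%360;print(r0,ph0, "toolx",np.degrees(np.arctan2(R[1,0],R[0,0]))%360)
ph=np.radians(ph0);t=np.array([-np.sin(ph),np.cos(ph)]);print("tangential(ccw) force",s["ft_force"][:2]@t)
step=float(sys.argv[1]);L=[]
for i in range(1,int(sys.argv[2])+1):
    a=step*i;ph=np.radians(ph0+a);L.append(((piv[0]+.1175*np.cos(ph),piv[1]+.1175*np.sin(ph),P[2]),float(-np.radians(a))))
rows(L,P,R)
E
python3 st.py 0.7 10
```

```text
{'t': np.float64(11.5833), 'joint_pos': array([-5.1210e-01,  1.0260e-01, -1.3150e-01,  1.3356e+00,  3.0000e-04,
       -9.4130e-01]), 'tool_pos': array([ 0.4852, -0.2726,  0.0634]), 'ft_force': array([-0.4952,  1.6973, -0.1967]), 'finger_gap': np.float64(0.056)}
0.11643501535805291 204.6773819053698 toolx 204.59086405511124
tangential(ccw) force -1.7490473845144547
[[0.0011, -0.0014, 0.0], -0.012]
[[0.001, -0.0029, 0.0], -0.024]
[[0.001, -0.0043, 0.0], -0.037]
[[0.0009, -0.0057, 0.0], -0.049]
[[0.0008, -0.0072, 0.0], -0.061]
[[0.0007, -0.0086, 0.0], -0.073]
[[0.0006, -0.01, 0.0], -0.086]
[[0.0005, -0.0115, 0.0], -0.098]
[[0.0003, -0.0129, 0.0], -0.11]
[[0.0002, -0.0143, 0.0], -0.122]
```

Request:
{"api": "move_arm", "payload": {
  "deltas": [
    [[0.001,-0.0015,0],-0.012],
    [[0.001,-0.003,0],-0.024],
    [[0.001,-0.0043,0],-0.037],
    [[0.0009,-0.0057,0],-0.049],
    [[0.0008,-0.0072,0],-0.061],
    [[0.0007,-0.0086,0],-0.073],
    [[0.0006,-0.01,0],-0.086],
    [[0.0005,-0.0115,0],-0.098],
    [[0.0003,-0.0125,0],-0.106],
    [[0.0003,-0.0125,0],-0.106]
  ]
}}

```text
t: 12.42
tool_pos: [0.4897, -0.284, 0.0622]
tool_rot: [[-0.861, -0.509, -0.0], [-0.509, 0.861, -0.0], [0.0, -0.0, -1.0]]
ft_force: [0.4, 1.3, 0.8]
finger_gap: 0.0561
```

```bash
python3 st.py 0.4 10
python3 - <<'E'
from h import *
for n in("wrist","scene"): cv2.imwrite(f"pics/{n}9.png",imaging.grab_frame(n))
crop(cv2.imread("pics/scene9.png"),130,70,290,230,3.7,"pics/s9.png")
E
```

```text
{'t': np.float64(12.4167), 'joint_pos': array([-5.2540e-01,  1.2670e-01, -1.0730e-01,  1.3368e+00, -2.0000e-04,
       -1.0591e+00]), 'tool_pos': array([ 0.4897, -0.284 ,  0.0622]), 'ft_force': array([0.4002, 1.2579, 0.8099]), 'finger_gap': np.float64(0.0561)}
0.11771424776319991 210.6366925125853 toolx 210.58028202424885
tangential(ccw) force -0.8783949336569775
[[-0.0002, -0.0008, -0.0], -0.007]
[[-0.0002, -0.0016, 0.0], -0.014]
[[-0.0002, -0.0025, 0.0], -0.021]
[[-0.0003, -0.0033, 0.0], -0.028]
[[-0.0003, -0.0041, 0.0], -0.035]
[[-0.0003, -0.0049, 0.0], -0.042]
[[-0.0004, -0.0057, 0.0], -0.049]
[[-0.0004, -0.0066, 0.0], -0.056]
[[-0.0005, -0.0074, 0.0], -0.063]
[[-0.0005, -0.0082, 0.0], -0.07]
```

```bash
sleep 1
```

```text
(no output)
```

View pics/s9.png

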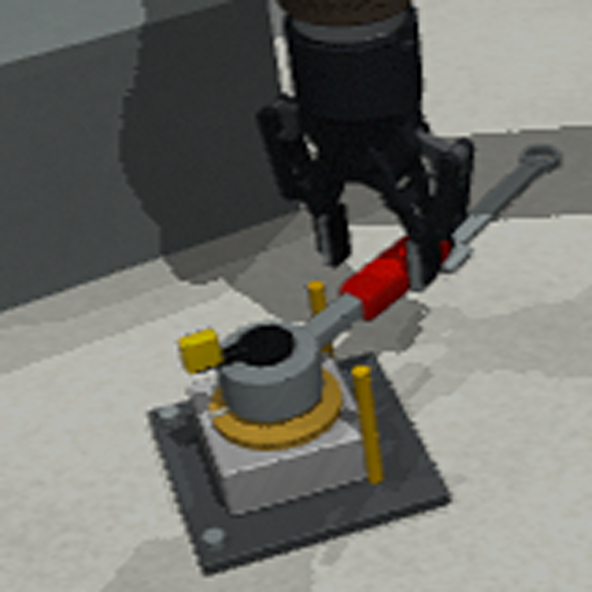

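View pics/wrist9.png

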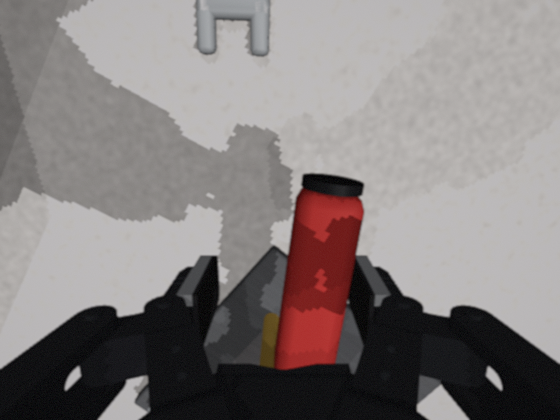

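The handle follows at 1–2 N and its neck is close to the post. I'll ease onto the stop.

Request:
{"api": "move_arm", "payload": {
  "deltas": [
    [[-0.0002,-0.0008,0],-0.007],
    [[-0.0002,-0.0016,0],-0.014],
    [[-0.0002,-0.0025,0],-0.021],
    [[-0.0003,-0.0033,0],-0.028],
    [[-0.0003,-0.0041,0],-0.035],
    [[-0.0003,-0.0049,0],-0.042],
    [[-0.0003,-0.005,0],-0.042],
    [[-0.0003,-0.005,0],-0.042],
    [[-0.0003,-0.005,0],-0.042],
    [[-0.0003,-0.005,0],-0.042]
  ]
}}

```text
t: 13.35
tool_pos: [0.4913, -0.2853, 0.0619]
tool_rot: [[-0.838, -0.545, -0.003], [-0.545, 0.838, 0.005], [-0.001, 0.006, -1.0]]
ft_force: [-6.7, 16.2, 6.1]
finger_gap: 0.0563
```

```bash
python3 st.py 0.4 8
```

```text
{'t': np.float64(13.35), 'joint_pos': array([-0.5278,  0.1365, -0.0971,  1.3421,  0.0034, -1.1044]), 'tool_pos': array([ 0.4913, -0.2853,  0.0619]), 'ft_force': array([-6.7334, 16.1606,  6.1351]), 'finger_gap': np.float64(0.0563)}
0.1170304527004759 211.58258389764993 toolx 213.0337823855701
tangential(ccw) force -17.293462001554317
[[0.0005, -0.0008, -0.0], -0.007]
[[0.0005, -0.0016, -0.0], -0.014]
[[0.0005, -0.0024, -0.0], -0.021]
[[0.0005, -0.0033, -0.0], -0.028]
[[0.0005, -0.0041, -0.0], -0.035]
[[0.0005, -0.0049, -0.0], -0.042]
[[0.0005, -0.0057, -0.0], -0.049]
[[0.0005, -0.0065, -0.0], -0.056]
```

The force rose to 17 N with the tool at 211.6°, so the handle is against the anticlockwise stop. I'll back off slightly and look.

Request:
{"api": "move_arm", "payload": {
  "deltas": [
    [[0,0.002,0],0.01],
    [[0,0.005,0],0.02],
    [[0,0.008,0],0.04],
    [[0,0.011,0],0.06],
    [[0,0.014,0],0.08],
    [[0,0.016,0],0.1],
    [[0,0.017,0],0.12],
    [[0,0.017,0],0.12],
    [[0,0.017,0],0.12],
    [[0,0.017,0],0.12]
  ]
}}

```text
t: 14.18
tool_pos: [0.4833, -0.2738, 0.0623]
tool_rot: [[-0.898, -0.44, 0.0], [-0.44, 0.898, -0.0], [-0.0, -0.0, -1.0]]
ft_force: [0.0, 0.5, -0.1]
finger_gap: 0.0563
```

```bash
python3 st.py -2.5 12
python3 - <<'E'
from h import *
for n in("top","scene"): cv2.imwrite(f"pics/{n}10.png",imaging.grab_frame(n))
crop(cv2.imread("pics/scene10.png"),130,70,290,230,3.7,"pics/s10.png")
crop(cv2.imread("pics/top10.png"),335,140,445,270,4.6,"pics/t10.png")
E
```

```text
{'t': np.float64(14.1833), 'joint_pos': array([-0.5154,  0.1014, -0.1348,  1.3344, -0.    , -0.9708]), 'tool_pos': array([ 0.4833, -0.2738,  0.0623]), 'ft_force': array([ 0.0028,  0.4755, -0.125 ]), 'finger_gap': np.float64(0.0563)}
0.11865709475624635 204.79644375461504 toolx 206.09348977603813
tangential(ccw) force -0.4304712027134632
[[-0.0014, 0.0051, -0.0], 0.044]
[[-0.0018, 0.0102, -0.0], 0.087]
[[-0.0025, 0.0153, -0.0], 0.131]
[[-0.0034, 0.0203, -0.0], 0.175]
[[-0.0045, 0.0253, -0.0], 0.218]
[[-0.0058, 0.0303, -0.0], 0.262]
[[-0.0074, 0.0352, -0.0], 0.305]
[[-0.0092, 0.04, -0.0], 0.349]
[[-0.0111, 0.0447, -0.0], 0.393]
[[-0.0133, 0.0494, -0.0], 0.436]
[[-0.0157, 0.0539, -0.0], 0.48]
[[-0.0182, 0.0584, -0.0], 0.524]
```

```bash
sleep 1
```

```text
(no output)
```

View pics/s10.png

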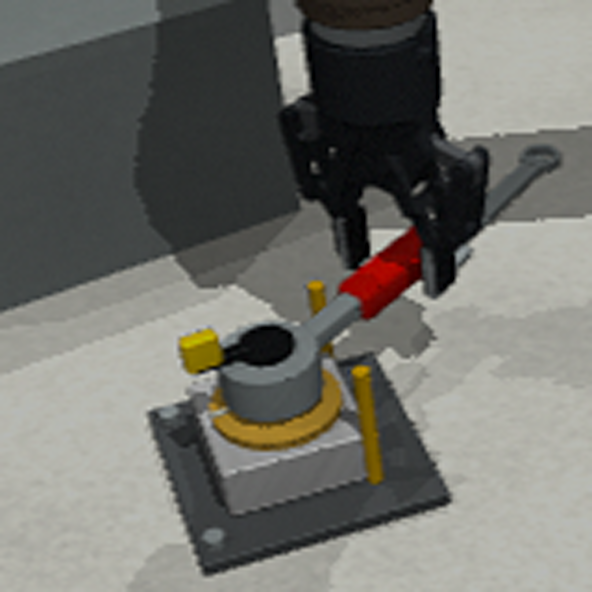

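View pics/t10.png

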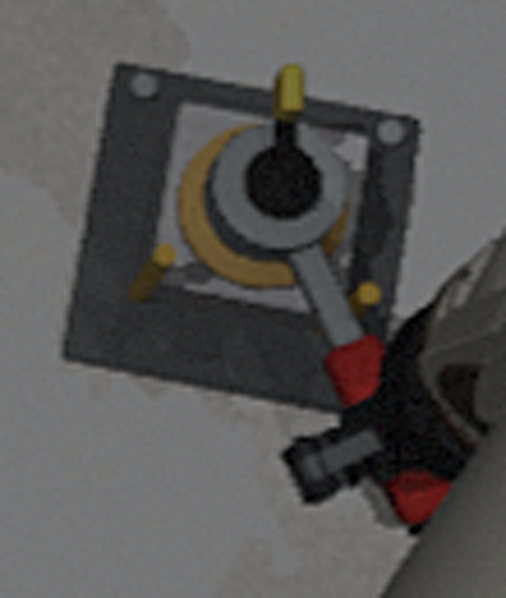

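The neck is at the right-hand post. The lever is 25.6° clockwise of the line opposite the handle, which is full tighten. Now I'll swing clockwise.

Request:
{"api": "move_arm", "payload": {
  "deltas": [
    [[-0.001,0.005,0],0.044],
    [[-0.0016,0.0102,0],0.087],
    [[-0.0025,0.0153,0],0.131],
    [[-0.0034,0.0203,0],0.175],
    [[-0.0045,0.0253,0],0.218],
    [[-0.0058,0.0303,0],0.262],
    [[-0.0074,0.0352,0],0.305],
    [[-0.0092,0.04,0],0.349],
    [[-0.0111,0.0447,0],0.393],
    [[-0.0133,0.0494,0],0.446]
  ]
}}

```text
t: 15.12
tool_pos: [0.4738, -0.2237, 0.0623]
tool_rot: [[-1.0, -0.007, 0.001], [-0.007, 1.0, -0.001], [-0.001, -0.001, -1.0]]
ft_force: [2.1, -2.9, -1.6]
finger_gap: 0.0562
```

```bash
python3 st.py -2.3 10
```

```text
{'t': np.float64(15.1167), 'joint_pos': array([-4.4080e-01,  2.6200e-02, -2.1390e-01,  1.3296e+00, -5.0000e-04,
       -4.4800e-01]), 'tool_pos': array([ 0.4738, -0.2237,  0.0623]), 'ft_force': array([ 2.0704, -2.8693, -1.6422]), 'finger_gap': np.float64(0.0562)}
0.11718321252938019 179.8582593413577 toolx 180.4086611634082
tangential(ccw) force 2.8642109424934032
[[0.0002, 0.0047, -0.0], 0.04]
[[-0.0002, 0.0094, -0.0], 0.08]
[[-0.0007, 0.0141, -0.0], 0.12]
[[-0.0014, 0.0188, -0.0], 0.161]
[[-0.0023, 0.0234, -0.0], 0.201]
[[-0.0033, 0.028, -0.0], 0.241]
[[-0.0046, 0.0325, -0.0], 0.281]
[[-0.006, 0.037, -0.0], 0.321]
[[-0.0077, 0.0415, -0.0], 0.361]
[[-0.0095, 0.0458, -0.0], 0.401]
```

Request:
{"api": "move_arm", "payload": {
  "deltas": [
    [[0,0.0047,0],0.04],
    [[-0.0002,0.0094,0],0.08],
    [[-0.0007,0.0141,0],0.12],
    [[-0.0014,0.0188,0],0.161],
    [[-0.0023,0.0234,0],0.201],
    [[-0.0033,0.028,0],0.241],
    [[-0.0046,0.0325,0],0.281],
    [[-0.006,0.037,0],0.321],
    [[-0.0077,0.0415,0],0.361],
    [[-0.0095,0.0458,0],0.401]
  ]
}}

```text
t: 15.95
tool_pos: [0.483, -0.1782, 0.0625]
tool_rot: [[-0.923, 0.384, 0.001], [0.384, 0.923, -0.002], [-0.001, -0.001, -1.0]]
ft_force: [1.7, -4.7, -0.9]
finger_gap: 0.0562
```

```bash
python3 st.py -1.8 12
```

```text
{'t': np.float64(15.95), 'joint_pos': array([-3.5270e-01,  4.1000e-03, -2.3600e-01,  1.3294e+00, -1.3000e-03,
        4.1300e-02]), 'tool_pos': array([ 0.483 , -0.1782,  0.0625]), 'ft_force': array([ 1.6873, -4.7346, -0.9428]), 'finger_gap': np.float64(0.0562)}
0.11731082240852767 156.99725055785194 toolx 157.42618516592668
tangential(ccw) force 3.6987570961490843
[[0.0001, 0.0037, -0.0], 0.031]
[[-0.0001, 0.0074, -0.0], 0.063]
[[-0.0004, 0.0111, -0.0], 0.094]
[[-0.0008, 0.0147, -0.0], 0.126]
[[-0.0014, 0.0184, -0.0], 0.157]
[[-0.0021, 0.022, -0.0], 0.188]
[[-0.0028, 0.0256, -0.0], 0.22]
[[-0.0037, 0.0292, -0.0], 0.251]
[[-0.0047, 0.0327, -0.0], 0.283]
[[-0.0058, 0.0363, -0.0], 0.314]
[[-0.0071, 0.0397, -0.0], 0.346]
[[-0.0084, 0.0432, -0.0], 0.377]
```

It is driving at about 4 N, as expected. I'll continue.

Request:
{"api": "move_arm", "payload": {
  "deltas": [
    [[0,0.0037,0],0.031],
    [[-0.0001,0.0074,0],0.063],
    [[-0.0004,0.0111,0],0.094],
    [[-0.0008,0.0147,0],0.126],
    [[-0.0014,0.0184,0],0.157],
    [[-0.0021,0.022,0],0.188],
    [[-0.0028,0.0256,0],0.22],
    [[-0.0037,0.0292,0],0.251],
    [[-0.0047,0.0327,0],0.283],
    [[-0.0058,0.0363,0],0.314]
  ]
}}

```text
t: 16.78
tool_pos: [0.5021, -0.1469, 0.0625]
tool_rot: [[-0.76, 0.65, 0.0], [0.65, 0.76, -0.002], [-0.002, -0.001, -1.0]]
ft_force: [-0.2, -4.5, 0.6]
finger_gap: 0.056
```

```bash
python3 st.py -0.8 14
```

```text
{'t': np.float64(16.7833), 'joint_pos': array([-0.2838,  0.0243, -0.2155,  1.33  , -0.0015,  0.4238]), 'tool_pos': array([ 0.5021, -0.1469,  0.0625]), 'ft_force': array([-0.1612, -4.5058,  0.5723]), 'finger_gap': np.float64(0.056)}
0.117649971471171 139.07500360324167 toolx 139.45390975373334
tangential(ccw) force 3.5100000614116094
[[-0.0002, 0.0016, -0.0], 0.014]
[[-0.0002, 0.0033, -0.0], 0.028]
[[-0.0003, 0.0049, -0.0], 0.042]
[[-0.0004, 0.0066, -0.0], 0.056]
[[-0.0005, 0.0082, -0.0], 0.07]
[[-0.0006, 0.0098, -0.0], 0.084]
[[-0.0008, 0.0115, -0.0], 0.098]
[[-0.001, 0.0131, -0.0], 0.112]
[[-0.0012, 0.0147, -0.0], 0.126]
[[-0.0014, 0.0163, -0.0], 0.14]
[[-0.0017, 0.018, -0.0], 0.154]
[[-0.0019, 0.0196, -0.0], 0.168]
[[-0.0022, 0.0212, -0.0], 0.182]
[[-0.0025, 0.0228, -0.0], 0.195]
```

Request:
{"api": "move_arm", "payload": {
  "deltas": [
    [[-0.0002,0.0016,0],0.014],
    [[-0.0002,0.0033,0],0.028],
    [[-0.0003,0.0049,0],0.042],
    [[-0.0004,0.0066,0],0.056],
    [[-0.0005,0.0082,0],0.07],
    [[-0.0006,0.0098,0],0.084],
    [[-0.0008,0.0115,0],0.098],
    [[-0.001,0.0131,0],0.112],
    [[-0.0012,0.0147,0],0.126],
    [[-0.0014,0.0163,0],0.14]
  ]
}}

```text
t: 17.62
tool_pos: [0.5135, -0.1346, 0.0623]
tool_rot: [[-0.662, 0.749, -0.0], [0.749, 0.662, -0.0], [-0.0, -0.0, -1.0]]
ft_force: [-0.7, -3.8, 1.0]
finger_gap: 0.0558
```

```bash
python3 st.py -0.4 14
```

```text
{'t': np.float64(17.6167), 'joint_pos': array([-2.5640e-01,  4.3600e-02, -1.9610e-01,  1.3311e+00, -1.0000e-04,
        5.9080e-01]), 'tool_pos': array([ 0.5135, -0.1346,  0.0623]), 'ft_force': array([-0.6788, -3.7522,  1.0291]), 'finger_gap': np.float64(0.0558)}
0.11830365877980184 130.92558272852656 toolx 131.46325261985317
tangential(ccw) force 2.9708734260832887
[[-0.0008, 0.0008, -0.0], 0.007]
[[-0.0008, 0.0016, -0.0], 0.014]
[[-0.0009, 0.0025, -0.0], 0.021]
[[-0.0009, 0.0033, -0.0], 0.028]
[[-0.0009, 0.0041, -0.0], 0.035]
[[-0.001, 0.0049, -0.0], 0.042]
[[-0.001, 0.0057, -0.0], 0.049]
[[-0.001, 0.0065, -0.0], 0.056]
[[-0.0011, 0.0074, -0.0], 0.063]
[[-0.0012, 0.0082, -0.0], 0.07]
[[-0.0012, 0.009, -0.0], 0.077]
[[-0.0013, 0.0098, -0.0], 0.084]
[[-0.0014, 0.0106, -0.0], 0.091]
[[-0.0015, 0.0115, -0.0], 0.098]
```

Request:
{"api": "move_arm", "payload": {
  "deltas": [
    [[-0.0004,0.0008,0],0.007],
    [[-0.0008,0.0016,0],0.014],
    [[-0.0009,0.0025,0],0.021],
    [[-0.0009,0.0033,0],0.028],
    [[-0.0009,0.0041,0],0.035],
    [[-0.001,0.0049,0],0.042],
    [[-0.001,0.0057,0],0.049],
    [[-0.001,0.0057,0],0.049],
    [[-0.001,0.0057,0],0.049],
    [[-0.001,0.0057,0],0.049]
  ]
}}

```text
t: 18.45
tool_pos: [0.5183, -0.1315, 0.0621]
tool_rot: [[-0.626, 0.78, -0.0], [0.78, 0.626, 0.0], [0.0, 0.0, -1.0]]
ft_force: [-2.8, -1.5, 0.6]
finger_gap: 0.0559
```

```bash
python3 st.py -0.4 8
```

```text
{'t': np.float64(18.45), 'joint_pos': array([-2.4870e-01,  5.3100e-02, -1.8670e-01,  1.3313e+00,  3.0000e-04,
        6.4590e-01]), 'tool_pos': array([ 0.5183, -0.1315,  0.0621]), 'ft_force': array([-2.754 , -1.5397,  0.5558]), 'finger_gap': np.float64(0.0559)}
0.11763568782678525 128.18698731200638 toolx 128.7427787798882
tangential(ccw) force 3.1165332902194596
[[-0.0001, 0.0008, -0.0], 0.007]
[[-0.0002, 0.0016, -0.0], 0.014]
[[-0.0002, 0.0025, 0.0], 0.021]
[[-0.0002, 0.0033, 0.0], 0.028]
[[-0.0002, 0.0041, 0.0], 0.035]
[[-0.0003, 0.0049, 0.0], 0.042]
[[-0.0003, 0.0057, 0.0], 0.049]
[[-0.0004, 0.0066, 0.0], 0.056]
```

Request:
{"api": "move_arm", "payload": {
  "deltas": [
    [[-0.0001,0.0008,0],0.007],
    [[-0.0002,0.0016,0],0.014],
    [[-0.0002,0.0025,0],0.021],
    [[-0.0002,0.0033,0],0.028],
    [[-0.0002,0.0041,0],0.035],
    [[-0.0002,0.0041,0],0.035],
    [[-0.0002,0.0041,0],0.035],
    [[-0.0002,0.0041,0],0.035],
    [[-0.0002,0.0041,0],0.035],
    [[-0.0002,0.0041,0],0.035]
  ]
}}

```text
t: 19.28
tool_pos: [0.519, -0.1321, 0.0618]
tool_rot: [[-0.596, 0.803, -0.006], [0.803, 0.596, -0.006], [-0.001, -0.008, -1.0]]
ft_force: [-17.2, -17.5, 3.9]
finger_gap: 0.0561
```

```bash
python3 st.py -0.4 6
python3 - <<'E'
from h import *
for n in("top","scene","wrist"): cv2.imwrite(f"pics/{n}11.png",imaging.grab_frame(n))
crop(cv2.imread("pics/scene11.png"),130,70,290,230,3.7,"pics/s11.png")
crop(cv2.imread("pics/top11.png"),335,140,445,270,4.6,"pics/t11.png")
E
```

```text
{'t': np.float64(19.2833), 'joint_pos': array([-0.2456,  0.059 , -0.1811,  1.3348, -0.0069,  0.6865]), 'tool_pos': array([ 0.519 , -0.1321,  0.0618]), 'ft_force': array([-17.2247, -17.5477,   3.9273]), 'finger_gap': np.float64(0.0561)}
0.11675501278471513 128.07781062123843 toolx 126.59586168849658
tangential(ccw) force 24.38105941410493
[[0.0008, 0.0008, -0.0], 0.007]
[[0.0008, 0.0016, -0.0], 0.014]
[[0.0008, 0.0024, -0.0], 0.021]
[[0.0008, 0.0033, -0.0], 0.028]
[[0.0008, 0.0041, -0.0], 0.035]
[[0.0008, 0.0049, -0.0], 0.042]
```

```bash
sleep 1
```

```text
(no output)
```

View pics/s11.png

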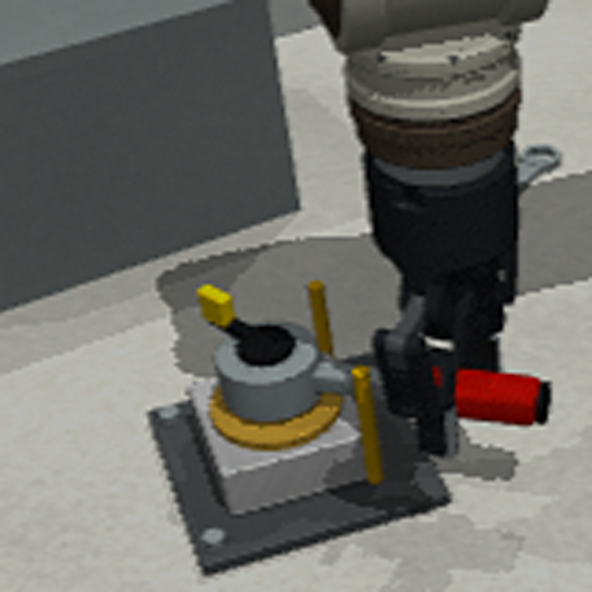

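View pics/t11.png

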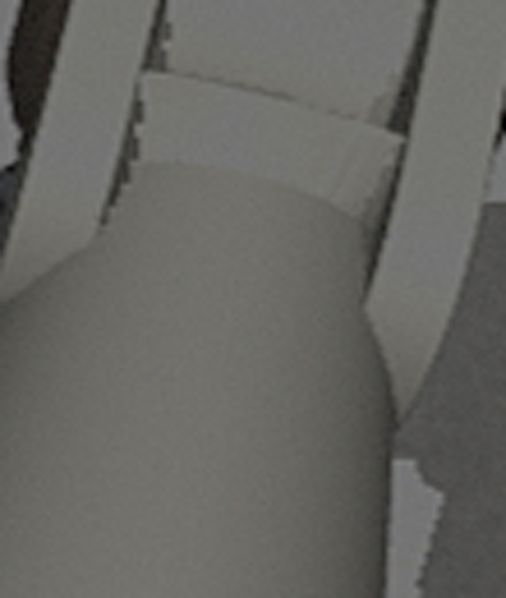

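The handle is against the clockwise post, at 24 N. I'll release, centre the fingers around the grip and lift off.

Request:
{"api": "move_arm", "payload": {
  "deltas": [
    [[0,-0.003,0],0],
    [[0,-0.007,0],0],
    [[0,-0.011,0],0],
    [[0,-0.015,0],0],
    [[0,-0.017,0],0],
    [[0,-0.017,0],0],
    [[0,-0.017,-0.005],0],
    [[0,-0.017,-0.015],0],
    [[0,-0.017,-0.03],0],
    [[0,-0.017,-0.045],0]
  ]
}}

```text
t: 20.27
tool_pos: [0.5081, -0.1393, 0.1085]
tool_rot: [[-0.598, 0.801, 0.0], [0.801, 0.598, 0.0], [0.0, 0.0, -1.0]]
ft_force: [0.5, -0.4, 0.1]
finger_gap: 0.056
```

Request:
{"api": "move_arm", "payload": {
  "deltas": [
    [[0,0,-0.015],0],
    [[0,0,-0.035],0],
    [[0,0,-0.06],0],
    [[0,0,-0.085],0],
    [[0,0,-0.11],0],
    [[0,0,-0.13],0],
    [[0,0,-0.14],0],
    [[0.02,0,-0.14],0],
    [[0.04,0,-0.14],0],
    [[0.05,0,-0.14],0]
  ]
}}

```text
t: 21.1
tool_pos: [0.4773, -0.0983, 0.2477]
tool_rot: [[-0.598, 0.801, 0.0], [0.801, 0.598, 0.0], [0.0, 0.0, -1.0]]
ft_force: [-0.4, -0.1, 0.2]
finger_gap: 0.0556
```

Run:
```python
from h import *
s=sensors.state();print({k:np.round(v,4) for k,v in s.items() if k in("t","joint_pos","tool_pos","ft_force","finger_gap","tool_rot")})
for n in("top","scene","wrist"): cv2.imwrite(f"pics/{n}12.png",imaging.grab_frame(n))
crop(cv2.imread("pics/scene12.png"),130,70,290,230,3.7,"pics/s12.png")
crop(cv2.imread("pics/top12.png"),335,140,445,270,4.6,"pics/t12.png")
```

```text
{'t': np.float64(21.1), 'joint_pos': array([-2.033e-01, -5.590e-02,  6.320e-02,  1.690e+00,  4.000e-04,
        7.262e-01]), 'tool_pos': array([ 0.4773, -0.0983,  0.2477]), 'tool_rot': array([[-5.983e-01,  8.013e-01,  1.000e-04],
       [ 8.013e-01,  5.983e-01,  3.000e-04],
       [ 2.000e-04,  2.000e-04, -1.000e+00]]), 'ft_force': array([-0.433 , -0.0848,  0.2252]), 'finger_gap': np.float64(0.0556)}
```

```bash
sleep 1
```

```text
(no output)
```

View pics/s12.png

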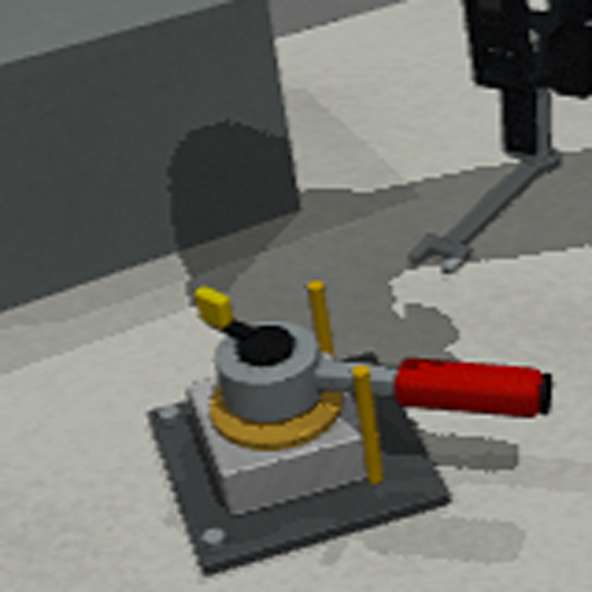

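View pics/wrist12.png

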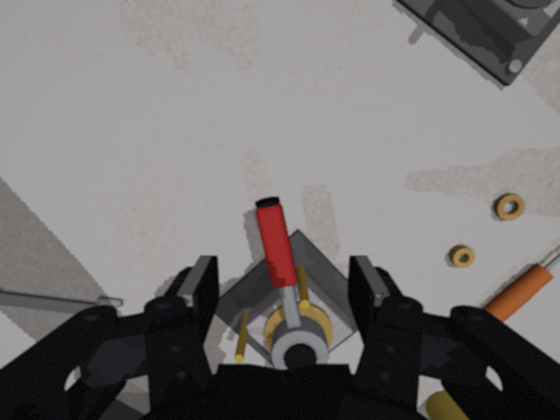

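The gripper is clear. I'll retreat farther so the top camera can check the final angles.

Request:
{"api": "move_arm", "payload": {
  "deltas": [
    [[0.015,0,-0.01],0],
    [[0.035,0,-0.02],0],
    [[0.055,0,-0.03],0],
    [[0.075,0,-0.03],0],
    [[0.095,0,-0.03],0],
    [[0.11,0,-0.03],0],
    [[0.12,0,-0.03],0],
    [[0.12,0,-0.03],0],
    [[0.12,0,-0.03],0],
    [[0.12,0,-0.03],0]
  ]
}}

```text
t: 22.08
tool_pos: [0.4068, -0.0036, 0.2773]
tool_rot: [[-0.598, 0.802, 0.0], [0.802, 0.598, -0.0], [-0.0, -0.0, -1.0]]
ft_force: [0.2, 0.4, -0.2]
finger_gap: 0.0561
```

Run:
```python
from h import *
s=sensors.state();print({k:np.round(v,4) for k,v in s.items() if k in("t","tool_pos","ft_force")})
c=imaging.get_calibration("top")
for n in("top","scene"): cv2.imwrite(f"pics/{n}13.png",imaging.grab_frame(n))
crop(cv2.imread("pics/top13.png"),335,120,445,250,4.6,"pics/t13.png")
crop(cv2.imread("pics/scene13.png"),130,70,290,230,3.7,"pics/s13.png")
for nm in("top0","top13"):
    im=cv2.imread(f"pics/{nm}.png");y,r=masks(im);r[:,:340]=0;r[:160]=0
    P=[ray(c,u,v,.08)[:2] for v,u in np.argwhere(r)]
    m=np.mean(P,0);e=np.linalg.svd(np.array(P)-m,full_matrices=False)[2][0]
    print(nm,m,"dir axis",np.degrees(np.arctan2(e[1],e[0]))%180,"from pivot",np.degrees(np.arctan2(*(m-[.5905,-.2242])[::-1]))%360)
```

```text
{'t': np.float64(22.0833), 'tool_pos': array([ 0.4068, -0.0036,  0.2773]), 'ft_force': array([ 0.2365,  0.4076, -0.2082])}
top0 [ 0.4745076  -0.22418408] dir axis 0.7771682578072898 from pivot 179.99213601540498
top13 [ 0.52465944 -0.16986894] dir axis 170.18519573557293 from pivot 140.47084729176387
```

```bash
sleep 1
```

```text
(no output)
```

View pics/t13.png

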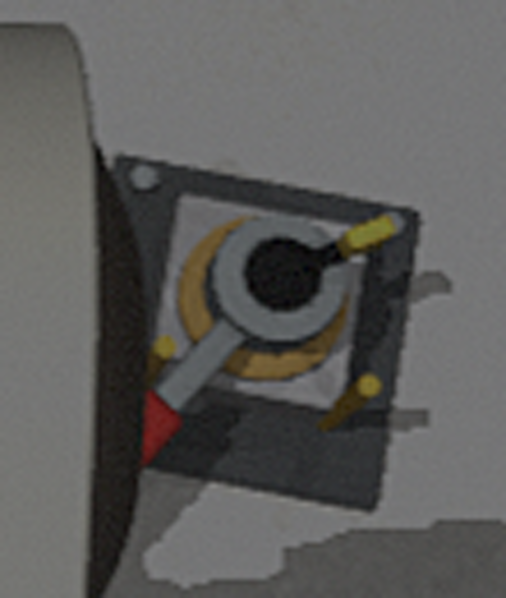

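View pics/s13.png

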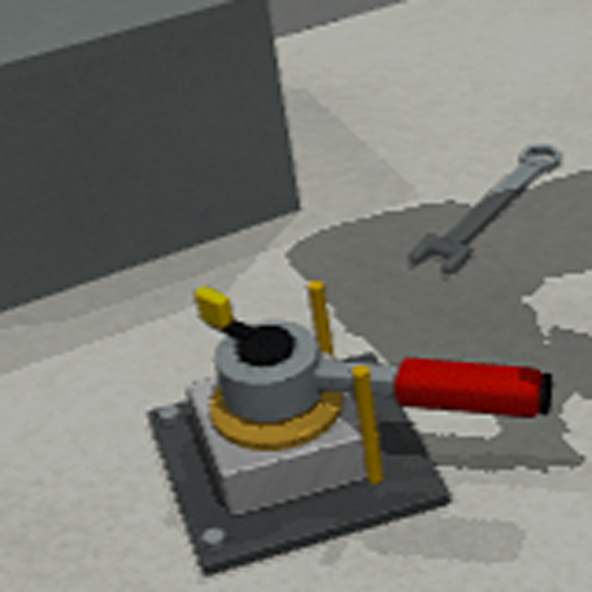

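The handle is at about 138°, which is the 135° stop plus the expected 0.05 rad give-back. The lever is still on tighten. I'll check the paint mark from above with the wrist camera.

Request:
{"api": "move_arm", "payload": {
  "deltas": [
    [[-0.02,0,0],0],
    [[-0.05,0,0],0],
    [[-0.08,0,0],0],
    [[-0.11,0,0],0],
    [[-0.14,0,0],0],
    [[-0.17,0,0],0],
    [[-0.2,0,0],0],
    [[-0.225,0,0],0],
    [[-0.245,0,0],0],
    [[-0.25,0,0],0]
  ]
}}

```text
t: 23.02
tool_pos: [0.5571, -0.2065, 0.2753]
tool_rot: [[-0.596, 0.803, -0.002], [0.803, 0.596, 0.0], [0.001, -0.001, -1.0]]
ft_force: [1.0, 0.1, 0.0]
finger_gap: 0.0558
```

Run:
```python
from h import *
c=imaging.get_calibration("wrist");im=imaging.grab_frame("wrist");cv2.imwrite("pics/w14.png",im)
u,v=proj(c,(.5905,-.2242,.07));print(u,v)
u=int(u);v=int(v);crop(im,max(u-110,0),max(v-110,0),min(u+110,560),min(v+90,420),3,"pics/wc14.png")
```

```text
299.1755050386117 216.84730252874408
```

```bash
sleep 1
```

```text
(no output)
```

View pics/wc14.png

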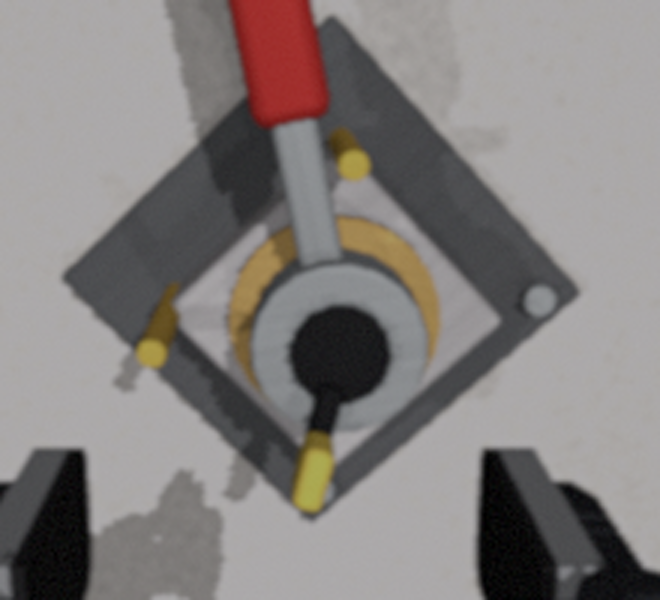

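The mark isn't visible from this side because the head hides it. I'll go 0.11 m farther to look down on the far rim.

Request:
{"api": "move_arm", "payload": {
  "deltas": [
    [[-0.015,0,0],0],
    [[-0.03,0,0],0],
    [[-0.045,0,0],0],
    [[-0.06,0,0],0],
    [[-0.075,0,0],0],
    [[-0.09,0,0],0],
    [[-0.1,0,0],0],
    [[-0.11,0,0],0],
    [[-0.11,0,0],0],
    [[-0.11,0,0],0]
  ]
}}

```text
t: 23.9
tool_pos: [0.6215, -0.2915, 0.2769]
tool_rot: [[-0.598, 0.802, -0.001], [0.802, 0.598, 0.0], [0.001, -0.0, -1.0]]
ft_force: [-0.0, 0.3, 0.7]
finger_gap: 0.0559
```

Run:
```python
from h import *
c=imaging.get_calibration("wrist");im=imaging.grab_frame("wrist");cv2.imwrite("pics/w15.png",im)
u,v=proj(c,(.5905,-.2242,.07));print(u,v,sensors.state()["tool_pos"])
u=int(u);v=int(v);crop(im,max(u-100,0),max(v-100,0),min(u+100,560),min(v+90,420),3,"pics/wc15.png")
crop(imaging.grab_frame("top"),335,120,445,270,4,"pics/t15.png")
```

```text
299.3117465750983 110.19350672313087 [ 0.62133265 -0.29122203  0.27726766]
```

```bash
sleep 1
```

```text
(no output)
```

View pics/wc15.png

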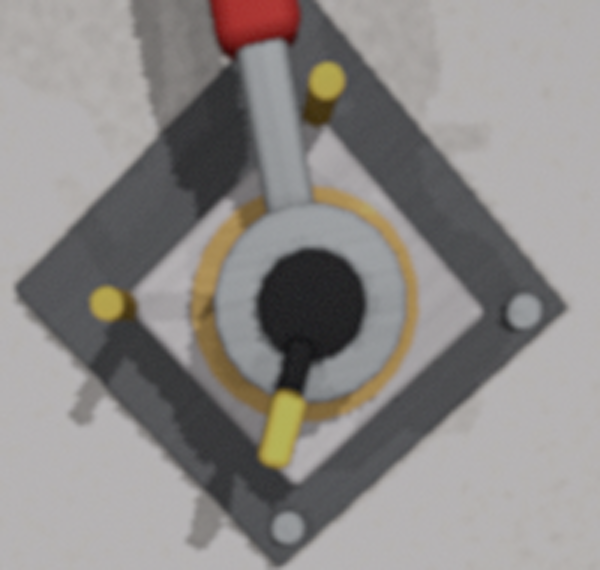

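```bash
python3 - <<'E'
from h import *
im=cv2.imread("pics/w15.png")
crop(im,255,120,350,165,8,"pics/z15.png")
E
sleep 1
```

```text
(no output)
```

View pics/z15.png

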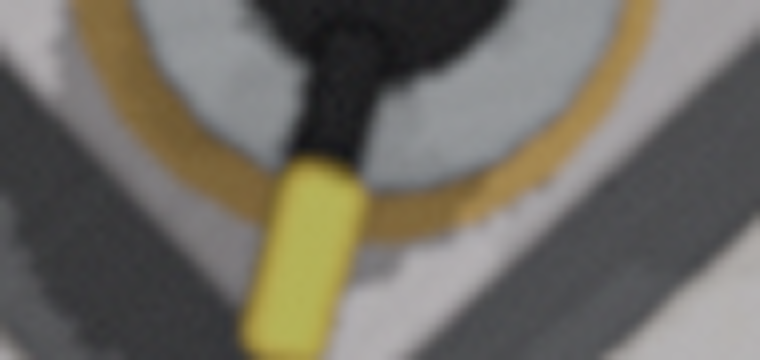

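View pics/t15.png

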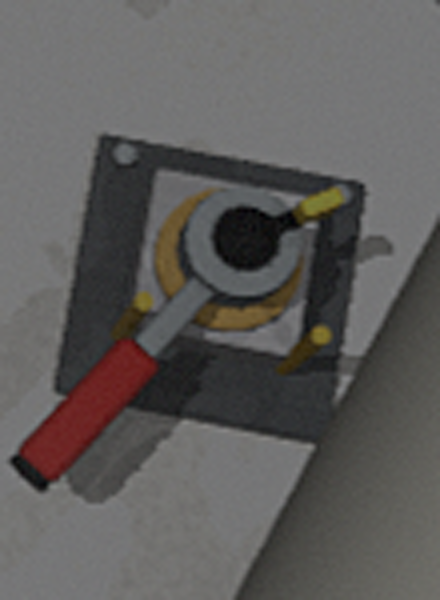

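Run:
```python
from h import *
c=imaging.get_calibration("top");im=imaging.grab_frame("top");y,r=masks(im);r[:,:325]=0;r[:160]=0;r[:,420:]=0
P=np.array([ray(c,u,v,.08)[:2] for v,u in np.argwhere(r)]);m=P.mean(0);print(m,np.degrees(np.arctan2(*(m-[.5905,-.2242])[::-1])))
print(workorder.close_job())
```

```text
[ 0.50454932 -0.14584257] 137.64595259083166
the job is handed in; nothing more can be done
None
```

I flipped the red wrench's lever to tighten, swung the handle back to the anticlockwise post, then drove it clockwise to the other post. I then let go, lifted clear and handed the job in at about 24 s.

- **Lever:** I pushed it until it stopped yielding at about 7 N. The top image then put it 25.6° clockwise of the line opposite the handle, which is full tighten. It still looked that way in the last images.
- **Anticlockwise swing:** The handle moved at 1–2 N, which fits free-wheeling, and met the stop at 17 N. I saw no change in the bolt's paint mark, but only in coarse scene images.
- **Clockwise swing:** It drove at about 3–4 N and met the stop at 24 N. After I let go, the handle settled at about 137.6°, roughly 2° (0.04 rad) back from the stop. That fits the 0.05 rad the bolt is expected to give back.
- **Bolt mark:** I could not see the mark after tightening. The visible rim shows no mark, including where it started. A bolt turned about 1 rad would put it under the lever fin, where I couldn't look, so the tightening is inferred from that and the driving force.
- **Blue wrench:** I never went near it. I did not measure its pose again at the end.

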